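# Park the router lift and snap its cover on

### The job

Park the router lift: turn its crank wheel clockwise until you feel the lower stop, then back it off a quarter turn so the screw cannot jam. After that lay the yellow cover over the open hole in the lift's deck and press it down at its corners until all four clips have clicked home and it sits flush; set it down, do not drop it. Leave everything else on the bench where it is and take your hand away.

Things in the scene. Friction and masses are not known exactly. Their poses are not given: they have to be found in the camera images.
- lift: Green router lift, fixed. Origin: on the bench, middle of the machine; x points away from the operator, y to his left, z up; place and yaw vary. Right half (x -100 to 100, y -190 to 0 mm): a deck 100 mm above the bench with the opening. Left half (y 0 to 160 mm): a console sloping 25 degrees, facing up and towards the operator, with the crank wheel. A glue bottle stands close to its left side.
- pipe (a point): Middle of the top of the grey dust pipe that is part of the lift and stands behind the deck, 195 mm beyond the opening's centre along the lift's x: 56 mm across, 270 mm tall. Keep the hand clear of it.
- opening (a point): Centre of the deck opening (104 mm in x, 114 mm in y), at deck height; axes as lift. The motor arbor in its middle stands 8 to 22 mm above the deck at first, too high for the cover, and sinks 4.5 mm per rad of wheel to 20 mm below the deck when parked. Four sprung clip noses stick 4.5 mm out of its left and right (y) walls, 10 mm below the deck and 40 mm from the centre in x.
- hub (a point): Centre of the crank wheel, in the plane of its rim; fixed, its axes are those of lift (not tilted). The wheel is 143 mm across over its black rim. Its axis leans 25 degrees from vertical towards the operator: it points outwards along (-sin 25, 0, cos 25) in the axes of lift.
- crank_mid (a point): Middle of the red crank handle, a freely turning round grip 19 to 24 mm thick and 57 mm long that stands on the wheel, parallel to its axis and 55 mm from it. This point is 38 mm above the rim's plane, 31 mm above the rim's upper edge. About 3 N at the handle turn the wheel and it stays where it is left; at the stop it goes no further.
- wheel (a joint): Angle of the crank wheel in rad; grows as it is turned clockwise as the operator sees it (arbor goes down). It starts between 0 and 3; the hard lower stop comes 1.2 to 1.8 turns after the start and is to be felt.
- cover_grip (a point): Middle of the upright grip rib on the yellow clip-on cover, which stands on its four legs on the bench left or right of the lift, at varying yaw. Rib: 18 mm thick (x), 70 mm long (y), 40 mm tall, this point 20 mm above the plate's top. Cover: 0.18 kg, plate 120 x 130 mm (x, y), 6 mm thick, legs 20 mm long below it. It fits the opening x along x, either way round.
- cover: The yellow cover; origin between its feet, 46 mm below cover_grip, same axes. Laid on the opening, its barbed feet first rest on the clip noses, the plate's underside about 12 mm above the deck; each corner then takes a press of about 6 to 15 N and clicks down until the plate lies on the deck (two neighbours may click together).
- corner0 (a point): Corner of the cover plate, on its underside, at +52, +57 mm (cover x, y) from its centre, beside a leg. A black dot on the plate's top marks where to press.
- corner1 (a point): Corner of the cover plate, on its underside, at +52, -57 mm (cover x, y) from its centre, beside a leg. A black dot on the plate's top marks where to press.
- corner2 (a point): Corner of the cover plate, on its underside, at -52, -57 mm (cover x, y) from its centre, beside a leg. A black dot on the plate's top marks where to press.
- corner3 (a point): Corner of the cover plate, on its underside, at -52, +57 mm (cover x, y) from its centre, beside a leg. A black dot on the plate's top marks where to press.
- sander: Bystander, to be left alone: cork-and-wood sanding block, 68 x 115 x 46 mm.
- glue: Bystander, to be left alone: white glue bottle, 54 mm across, 200 mm tall, close to the left side of the lift.
- mallet: Bystander, to be left alone: wooden mallet lying down, head 65 x 120 x 75 mm, handle 200 mm.
- plane: Bystander, to be left alone: hand plane, 200 x 58 mm, about 95 mm tall.
- offcut: Bystander, to be left alone: wood offcut, 60 x 170 x 40 mm.
- chisel: Bystander, to be left alone: chisel lying down, 230 mm long.
- mug: Bystander, to be left alone: blue mug, 82 mm across, 95 mm tall.

How it is judged:
By the outcome, as a careful person would: the job done as asked, in the order asked, and still so for the second after the job is handed in, with the robot touching nothing.
It also fails if it takes over 72 s, if anything falls off the work surface, if the arm or the gripper's body presses on something with over 40 N, if the wrist force passes 120 N, or if a joint passes its speed limit or range.

### The arm

A 6-joint arm with a two-finger parallel gripper is mounted at the origin on the work surface. World frame = base frame: x ahead of the robot, y to its left, z up, the work surface at z = 0. Lengths are in m, angles in rad, forces in N, time in s.
With the tool pointing down it reaches from about 0.375 to 0.975 m from the base axis. Payload 3.8 kg.
Tool frame: the origin (TCP) lies at the very end of the fingers, on their centre line; the grasp point (between the pads) lies env.grasp_offset behind it (env.grasp_offset is the distance from the TCP to the grasp point, in m); z points along the fingers, y is the direction in which the jaws open and shut (so a half turn about z gives the same grasp; the last joint's range is limited). The gripper opens to 88 mm and grips with 3 to 60 N. Pads are 18 mm wide; open, the fingers measure 123 mm over their backs; the gripper's body (75 mm by 187 mm) begins 45 mm behind the grasp point.
Start: joints at [-1.214, 0.264, 1.604, -0, 1.274, -0.037], TCP at [0.259, -0.623, 0.239] pointing down, gripper open.
Joint ranges: [-2.63, 2.63], [-0.94, 2.18], [0.31, 2.57], [-1.31, 4.45], [0, 2.66], [-2.55, 2.55]. Speed limits (rad/s): [2.57, 2.57, 3.14, 3.14, 3.14, 3.14].

### API

Orientations are given as a unit quaternion [w, x, y, z].
In Python, from rig import env, cams, models gives the robot as it stands. The module is installed in compiled form; this text tells all that it offers.
- The arm moves only by the tool servo_tool, never from a script. Its arguments are lists of equal length, an entry for each row: "xyz": the shift along the tool's x, y, z scaled (see below), a list of three; "spin": the turn about the tool's z scaled (see below); "hand": the opening, from -1 (shut) to 1 (fully open). In form: {"xyz": [[dx, dy, dz], ...], "spin": [spin, ...], "hand": [hand, ...]}. A call has 1 to 12 rows; each row is the pose to reach, as a shift and turn from the pose measured when the call began, along the tool's axes at that moment; what a row does not reach only later rows make up. The controller multiplies each number of a shift by 0.5 m and each number of a turn by 45 degrees. A row lasts 1/12 s, in which the tool goes at most 41.7 mm and 7.16 degrees, less where a joint would pass 70% of its speed; a pose out of reach is approached as far as the arm can. A call with a number of a shift or a turn outside -1 to 1 is refused whole. A call with a gripper value outside its range is refused whole. The fingers move at their own pace and stop on an object; "newtons" is the grip in N (left out, the last holds). Time passes only in rows, so rows that repeat a pose let the fingers close. It gives the time, the measured TCP pose, the force and the opening at its end, in the units of the state.
- env.sense(): the state, without advancing time (a new reading comes with each control period).
- cams.get_image(name): name is "scene" or "top" or "wrist"; returns (picture, depth): 400x640x3 uint8, red, green, blue; 400x640 float32, m along the optical axis (not along the pixel's ray), 0 where there is no reading.
- cams.camera_info(name): a dict with "camera_matrix" (3x3 intrinsics, pixels), "pose" (4x4, takes a point from camera to world coordinates). Camera axes: x right, y up, looking along -z (the intrinsics and any distortion apply to the point x, -y, -z); pixel columns grow to the right and rows downward; lengths in m; the calibration is good to about 2 mm. A picture is of the moment at which its call begins: read the wrist's pose just before it. camera_info takes no time and is no camera call; for the wrist camera it gives the pose at the moment of the call.
- env.sign_off(): hands the job in, once; it reports no verdict.
Trained networks look in the newest picture that a camera, given by its name, has taken for a name from the list of things; names that differ only in an ending like _2 or _b are one class to them, and where a whole thing is asked for, a point or a joint stands for the part that bears it (a point fixed in the world has none). Each returns a list of dicts, best first, with "confidence" (0 to 1); they miss things now and then, are a little off and sometimes report something else, mostly with a low value. They report only what shows in the picture. A call takes as long as a camera call.
- models.find_in(thing, camera): "extent" ([left, top, width, height] in pixels, round what is visible of it).
- models.trace(thing, camera): "region" (400x640 bool, what is visible of it) and "extent" ([left, top, width, height] in pixels, round what is visible of it).
- models.place_of(thing, camera): "point" ([column, row] in pixels: a listed point, or the origin of a listed thing).
The state is a dict: "clock": time; "joint_pos": joint angles; "dq": joint speeds; "joint_torque": joint torques, N m; "ee_pos": TCP position; "tcp_rot": TCP orientation; "ft_force": force on the tool from outside, world axes, zero at the start; "torque": the same for the moment, N m; "opening": finger opening in m.
Only numpy, scipy, OpenCV 4.12 (cv2) and the standard library are available. Lean on these libraries where they do the work, as an engineer would, in place of code of your own. Each camera call takes 0.05 s, during which the arm holds its last target.

## Working session

There is one attempt and no reset: what is moved stays moved. The work goes in short steps, Python scripts to look and compute and a tool call to move; the robot and the scene stay as the last step left them, time stands still between calls to the robot, and variables do not carry over. Pictures are saved under pics/ and viewed, and the job is handed in when it is done.

Besides the shell and the picture viewer there is one more tool, called after "Call:" as name(argument=value, ...), one argument or row to a line, values as JSON. servo_tool: Moves the arm, as the interface text tells. Its arguments: {"type":"object","properties":{"xyz":{"type":"array"},"spin":{"type":"array"},"hand":{"type":"array"},"newtons":{"type":"number"}},"required":["xyz","spin","hand"]}

```bash
mkdir -p pics; cat > h.py <<'E'
import numpy as np, cv2
from rig import env, cams, models
from scipy.spatial.transform import Rotation as R
def snap(n,f):
    im,d=cams.get_image(n); cv2.imwrite('pics/'+f,im[:,:,::-1]); return im,d
def ray(info,px):
    K=np.array(info['camera_matrix']);T=np.array(info['pose'])
    v=np.linalg.inv(K)@np.array([px[0],px[1],1.]); v=np.array([v[0],-v[1],-v[2]])
    return T[:3,3],T[:3,:3]@v   # times depth
def at(info,px,depth):
    o,v=ray(info,px); return o+v*depth
def atz(info,px,z):
    o,v=ray(info,px); return o+v*(z-o[2])/v[2]
def cloud(info,d):
    K=np.array(info['camera_matrix']);T=np.array(info['pose'])
    r,c=np.mgrid[0:400,0:640]
    p=np.stack([(c-K[0,2])/K[0,0]*d,-(r-K[1,2])/K[1,1]*d,-d],-1)
    return p@T[:3,:3].T+T[:3,3]
def proj(info,p):
    K=np.array(info['camera_matrix']);T=np.array(info['pose'])
    q=T[:3,:3].T@(np.array(p)-T[:3,3]); q=np.array([q[0],-q[1],-q[2]]); u=K@q; return u[:2]/u[2]
def st():
    s=env.sense(); q=s['tcp_rot']; return s, R.from_quat([q[1],q[2],q[3],q[0]])
E
python3 - <<'E'
from h import *
np.set_printoptions(precision=4,suppress=True)
for n in ['scene','top','wrist']:
    im,d=snap(n,n+'0.png'); i=cams.camera_info(n); print(n,i['pose'],i['camera_matrix'])
    np.savez('pics/'+n+'0.npz',d=d,im=im)
    if n=='wrist': continue
    for t in ['lift','pipe','opening','hub','crank_mid','cover_grip','cover','corner0','corner1','corner2','corner3','glue','mug','plane','mallet','offcut','sander','chisel']:
        r=models.place_of(t,n)
        print(t,[(np.round(x['point'],1),round(x['confidence'],2)) for x in r[:2]])
print(env.sense(),env.grasp_offset)
E
```

```text
scene [[-0.0902 -0.6195  0.7798  1.6026]
 [ 0.9958 -0.0449  0.0796  0.1044]
 [-0.0143  0.7837  0.6209  1.0166]
 [ 0.      0.      0.      1.    ]] [[445.929    0.     321.3056]
 [  0.     445.929  204.7778]
 [  0.       0.       1.    ]]
lift [(array([320.9, 254.2]), 0.61)]
pipe [(array([263.2, 229.6]), 0.82), (array([215.1, 215.5]), 0.71)]
opening [(array([288.5, 232.8]), 0.9)]
hub [(array([344.5, 219.3]), 0.91), (array([320.2, 256. ]), 0.36)]
crank_mid [(array([326.4, 204.4]), 0.61)]
cover_grip []
cover [(array([219.9, 228.1]), 0.77)]
corner0 [(array([244.4, 219.9]), 0.88), (array([215.9, 209.4]), 0.62)]
corner1 [(array([244.4, 219.9]), 0.88), (array([215.9, 209.4]), 0.62)]
corner2 [(array([244.4, 219.9]), 0.88), (array([215.9, 209.4]), 0.62)]
corner3 [(array([244.4, 219.9]), 0.88), (array([215.9, 209.4]), 0.62)]
glue [(array([386.7, 272. ]), 0.84)]
mug [(array([442.6, 284.3]), 0.56)]
plane [(array([196. , 271.3]), 0.67)]
mallet [(array([370.8, 304.6]), 0.69)]
offcut [(array([262.6, 196.5]), 0.97), (array([326.3, 201.8]), 0.43)]
sander [(array([434.3, 237.9]), 0.92), (array([219.2,
[... 1313 characters left out ...]
5  0.8752  0.2948  0.336 ]
 [-0.9235  0.3637  0.1218 -0.5914]
 [-0.0006 -0.319   0.9478  0.3831]
 [ 0.      0.      0.      1.    ]] [[277.2111   0.     325.2423]
 [  0.     277.2111 195.9045]
 [  0.       0.       1.    ]]
{'clock': 1.95, 'joint_pos': array([-1.2139,  0.2639,  1.604 ,  0.    ,  1.2737, -0.0369]), 'dq': array([ 0.0018, -0.0013,  0.0006,  0.0004,  0.0006, -0.0003]), 'joint_torque': array([  0.0006, -50.2037, -35.7244,   0.0732,   0.0185,  -0.    ]), 'ee_pos': array([ 0.259 , -0.6233,  0.2387]), 'tcp_rot': array([0.    , 0.9807, 0.1956, 0.    ]), 'ft_force': array([-0.5695,  0.328 , -0.226 ]), 'torque': array([ 0.0251,  0.0087, -0.013 ]), 'opening': 0.08798837287901924} 0.0187
```

View pics/scene0.png

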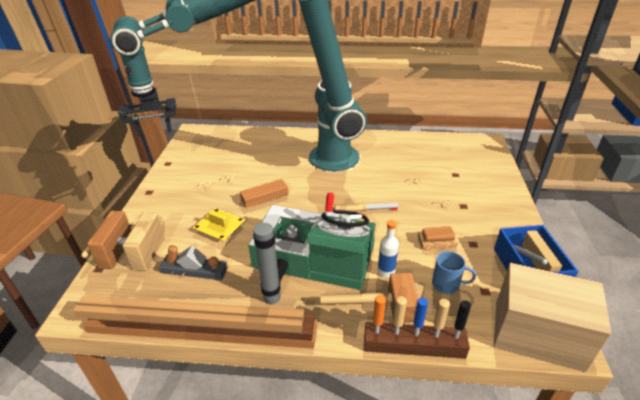

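View pics/top0.png

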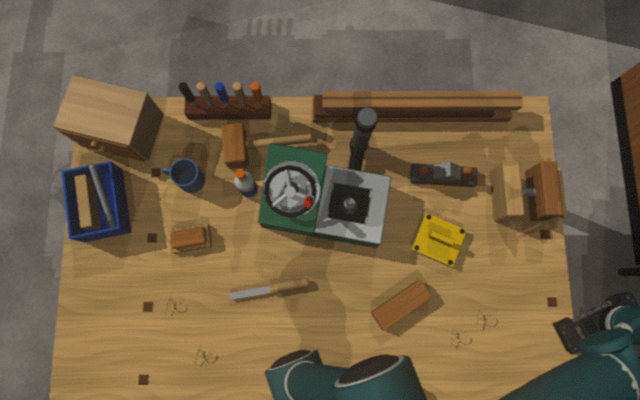

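View pics/wrist0.png

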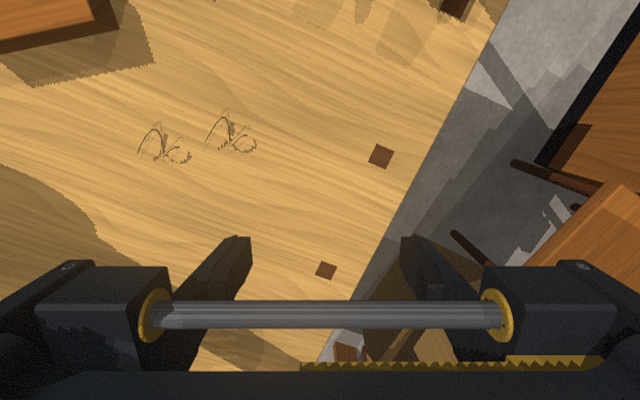

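```bash
python3 - <<'E'
from h import *
np.set_printoptions(precision=4,suppress=True)
from scipy import ndimage
def fit(mask,P,name):
    l,n=ndimage.label(mask); s=ndimage.sum(mask,l,range(1,n+1)); m=l==1+np.argmax(s)
    p=P[m]; (c,wh,a)=cv2.minAreaRect(p[:,:2].astype(np.float32)*1000)
    print(name,m.sum(),'rect',np.round(c,1),np.round(wh,1),round(a,1),'z',np.median(p[:,2]),p[:,2].std(), 'mean',p.mean(0)); return m
for n in ['top','scene']:
    f=np.load(f'pics/{n}0.npz'); d=f['d'];im=f['im'].astype(int); i=cams.camera_info(n); P=cloud(i,d)
    hsv=cv2.cvtColor(f['im'],cv2.COLOR_RGB2HSV)
    z=P[...,2]; inr=(P[...,0]>.2)&(P[...,0]<.9)&(abs(P[...,1])<.4)
    print(n,'bench z',np.median(z[(abs(z)<.02)&inr]))
    deck=inr&(abs(z-.1)<.006)&(hsv[...,1]<60)
    fit(deck,P,'deck')
    yel=inr&(hsv[...,0]>20)&(hsv[...,0]<34)&(hsv[...,1]>180)&(z>.01)
    m=fit(yel,P,'cover'); 
    fit(m&(z<.035),P,'plate'); fit(m&(z>.045),P,'rib')
    red=inr&((hsv[...,0]<6)|(hsv[...,0]>174))&(hsv[...,1]>150)&(z>.1)
    m=fit(red,P,'handle'); p=P[m]; 
    print(p.min(0),p.max(0))
    gr=inr&(hsv[...,0]>60)&(hsv[...,0]<90)&(hsv[...,1]>100)&(z>.03)&(P[...,1]>-.2)
    m=fit(gr,P,'green')
    bl=inr&(z>.03)
    for t,px,zz in [('hub',dict(top=(292.7,189),scene=(344.5,219.3))[n],None),('glue',dict(top=(251.4,187.6),scene=(386.7,272))[n],0)]:
        print(t,P[int(px[1]),int(px[0])], atz(i,px,0))
    o=dict(top=(349.1,203),scene=(288.5,232.8))[n]; print('open',atz(i,o,.1))
    g=dict(top=(436.4,239.2),scene=(219.9,228.1))[n]; print('cover0',atz(i,g,0))
    if n=='top': print('grip',atz(i,(441.9,238.8),.046)); print('pipe',atz(i,(369.2,114.9),.27))
    if n=='scene': print('pipe',atz(i,(263.2,229.6),.27))
    print('lift0',atz(i,dict(top=(314.7,204.9),scene=(320.9,254.2))[n],0))
# hub stereo + crank stereo
def tri(a,b):
    A=[];B=[]
    for n,px in (('top',a),('scene',b)):
        o,v=ray(cams.camera_info(n),px); v=v/np.linalg.norm(v); M=np.eye(3)-np.outer(v,v); A.append(M);B.append(M@o)
    x=np.linalg.lstsq(np.vstack(A),np.hstack(B),rcond=None); return x[0],x[1]
for a,b in [((292.7,189),(344.5,219.3)),((303.9,200.4),(326.4,204.4)),((349.1,203),(288.5,232.8)),((369.2,114.9),(263.2,229.6))]: print(tri(a,b))
for n in ['top','scene']:
    im=cv2.imread(f'pics/{n}0.png'); 
    c=im[120:270,230:480] if n=='top' else im[170:310,180:430]
    cv2.imwrite(f'pics/{n}0z.png',cv2.resize(c,None,fx=3,fy=3,interpolation=cv2.INTER_CUBIC))
E
```

```text
top bench z 0.00011179592743082445
deck 3128 rect [ 578.  -101.3] [190.  200.9] 79.3 z 0.10014407967314831 0.0024785499296563537 mean [ 0.5746 -0.1061  0.1002]
cover 1439 rect [ 447.5 -186.3] [167.7 450.6] 11.6 z 0.026827629761946525 0.08169116575713979 mean [ 0.4813 -0.3475  0.0359]
plate 1226 rect [ 483.8 -360.7] [131.1 121.4] 65.9 z 0.02615193295467333 0.002961285732514824 mean [ 0.4816 -0.3474  0.0261]
rib 184 rect [ 483.6 -360.1] [70.6 19.4] 66.1 z 0.06501889141350214 0.005789907645724746 mean [ 0.4832 -0.358   0.0632]
handle 71 rect [560.7  24.4] [17.8 31.7] 89.6 z 0.22518400732600452 0.012281981024269984 mean [0.5577 0.0242 0.2223]
[0.5449 0.0154 0.1612] [0.5765 0.0333 0.2326]
green 541 rect [538.5   6.2] [415.3 136.2] 15.1 z 0.18357111310213514 0.07433310268710192 mean [0.6843 0.0305 0.1871]
hub [0.6015 0.0656 0.1837] [0.6438 0.0707 0.    ]
glue [0.6245 0.1833 0.1119] [ 0.6489  0.1965 -0.    ]
open [ 0.5793 -0.0923  0.1   ]
cover0 [ 0.4866 -0.361   0.    ]
grip [ 0.4822 -0.3647  0.046 ]
pipe [ 0.7745 -0.1344  0.27  ]
lift0 [0.594  0.0039 0.    ]
scene bench z 0.00235921140817
[... 507 characters left out ...]
7 rect [570.6  22.4] [19.3 27.9] 73.8 z 0.2099900189029975 0.014304048218872057 mean [0.5719 0.0234 0.2087]
[0.5566 0.013  0.1827] [0.5854 0.0334 0.2334]
green 2791 rect [630.3  14.1] [261.2 176.1] 79.1 z 0.1045757287856014 0.0527488111720521 mean [0.6951 0.0403 0.1128]
hub [0.6152 0.069  0.1816] [0.402  0.0631 0.    ]
glue [0.6668 0.2003 0.0251] [0.6429 0.2049 0.    ]
open [ 0.5968 -0.1011  0.1   ]
cover0 [ 0.4807 -0.3643  0.    ]
pipe [ 0.7761 -0.1286  0.27  ]
lift0 [ 0.5812 -0.004   0.    ]
(array([0.6042, 0.0671, 0.171 ]), array([0.]))
(array([0.5687, 0.0241, 0.1963]), array([0.0002]))
(array([ 0.5825, -0.0986,  0.087 ]), array([0.0001]))
(array([ 0.7745, -0.1318,  0.2687]), array([0.]))
```

View pics/top0z.png

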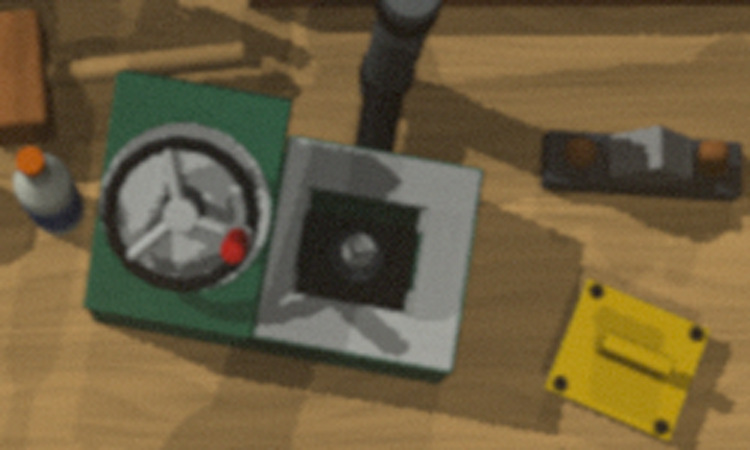

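View pics/scene0z.png

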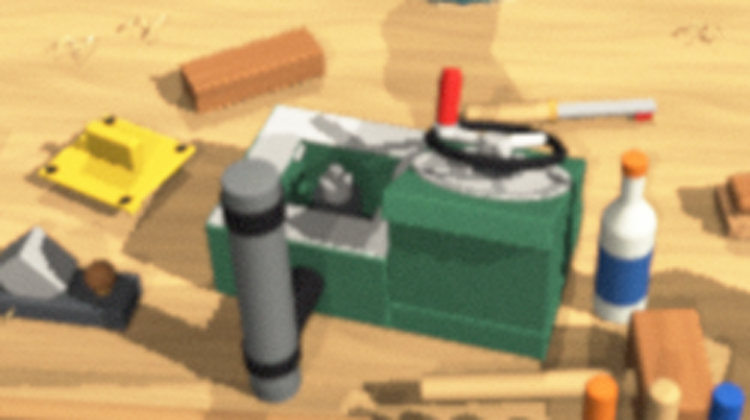

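```bash
cat > geo.py <<'E'
from h import *
yaw=np.radians(-10.5)
Rl=R.from_euler('z',yaw).as_matrix()
s25,c25=np.sin(np.radians(25)),np.cos(np.radians(25))
e1=Rl@[c25,0,s25]; e2=Rl@[0,1,0]; nn=Rl@[-s25,0,c25]
E
python3 - <<'E'
from geo import *
from scipy.optimize import least_squares
np.set_printoptions(precision=4,suppress=True)
h0=np.array([.604,.067,.172])
for n in ['top','scene']:
    f=np.load(f'pics/{n}0.npz'); P=cloud(cams.camera_info(n),f['d']); im=f['im'].astype(int)
    q=(P-h0); u=np.stack([q@e1,q@e2,q@nn],-1); rr=np.hypot(u[...,0],u[...,1])
    m=(im.max(-1)<62)&(rr>.045)&(rr<.09)&(abs(u[...,2])<.02)
    p=u[m]; 
    def F(x): return np.hypot(p[:,0]-x[0],p[:,1]-x[1])-x[2]
    r=least_squares(F,[0,0,.065],loss='soft_l1',f_scale=.003); 
    zz=np.median(p[:,2]); print(n,m.sum(),r.x,zz,p[:,2].std(),'hub',h0+e1*r.x[0]+e2*r.x[1]+nn*zz)
    A=np.c_[p[:,:2],np.ones(len(p))]; print('plane',np.linalg.lstsq(A,p[:,2],rcond=None)[0])
    hsv=cv2.cvtColor(f['im'],cv2.COLOR_RGB2HSV)
    red=((hsv[...,0]<8)|(hsv[...,0]>172))&(hsv[...,1]>140)&(rr<.09)&(u[...,2]>.0)&(u[...,2]<.075)
    p=u[red]; print('red',len(p)); 
    # cylinder axis fit direction parallel n, radius .0105
    def G(x): return np.hypot(p[:,0]-x[0],p[:,1]-x[1])-.0105
    w=p[p[:,2]<.06]; p2=p; p=w
    r=least_squares(G,[-.015,-.045],loss='soft_l1',f_scale=.002); print(r.x,'zmax',p2[:,2].max(), len(w), p2.mean(0))
E
```

```text
top 515 [-0.0048  0.0034  0.0643] 0.008509980655894625 0.0026999299895252575 hub [0.5968 0.0718 0.1777]
plane [0.0046 0.0025 0.0084]
red 73
[-0.0153 -0.0494] zmax 0.07157473225745856 22 [-0.0128 -0.0505  0.0614]
scene 190 [0.0019 0.0035 0.0643] 0.005995122659044245 0.003070146699170063 hub [0.6038 0.0706 0.1782]
plane [-0.0133  0.0027  0.0062]
red 128
[-0.0137 -0.0508] zmax 0.07048104595167713 105 [-0.0064 -0.0486  0.0428]
```

```bash
cat >> geo.py <<'E'
hub=np.array([.602,.071,.172])
def hand(th,up=.045,dz=0,r=.055):
    th=np.radians(th)
    return hub+r*(np.cos(th)*e1-np.sin(th)*e2)+up*nn
def az():
    s,r=st(); x=r.as_matrix()[:,0]; return np.degrees(np.arctan2(x[1],x[0]))
def tcp_for(g): return np.array(g)-[0,0,env.grasp_offset]
def plan(t,a=None):
    s,r=st(); d=r.inv().apply(np.array(t)-s['ee_pos'])/.5
    sp=None
    if a is not None:
        sp=-((a-az()+180)%360-180)/45
    return np.round(d,4),sp
E
python3 - <<'E'
from geo import *
h=tcp_for(hand(103)); print(h, az())
print(plan([.42,-.3,.36],-10.5)); print(hand(103,.0665))
E
```

```text
[0.56250921 0.02381617 0.18885509] 22.563725320569855
(array([ 0.5455, -0.4736, -0.2426]), np.float64(0.734749451568219))
[0.55357507 0.02547202 0.2270407 ]
```

Call:
servo_tool(
  xyz=[
    [0.0, 0.0, -0.16],
    [0.1, -0.09, -0.24],
    [0.5455, -0.4736, -0.2426],
    [0.5455, -0.4736, -0.2426],
    [0.5455, -0.4736, -0.2426],
    [0.5455, -0.4736, -0.2426],
    [0.5455, -0.4736, -0.2426],
    [0.5455, -0.4736, -0.2426],
    [0.5455, -0.4736, -0.2426],
    [0.5455, -0.4736, -0.2426],
    [0.5455, -0.4736, -0.2426],
    [0.5455, -0.4736, -0.2426],
  ],
  spin=[0, 0.1, 0.735, 0.735, 0.735, 0.735, 0.735, 0.735, 0.735, 0.735, 0.735, 0.735],
  hand=[0.2, 0.2, 0.2, 0.2, 0.2, 0.2, 0.2, 0.2, 0.2, 0.2, 0.2, 0.2],
)

```text
clock: 2.95
ee_pos: [0.4212, -0.2981, 0.3611]
tcp_rot: [0.001, 0.996, -0.089, 0.001]
ft_force: [0.0, -0.5, 0.6]
opening: 0.053
```

```bash
python3 - <<'E'
from geo import *
print(st()[0]['clock'],st()[0]['ee_pos'],az())
print(plan([.535,.0288,.31],-10.5))
E
```

```text
2.95 [ 0.42119796 -0.29814436  0.36107276] -10.255532761657884
(array([ 0.1074, -0.6841,  0.1018]), np.float64(0.005432605296491349))
```

Call:
servo_tool(
  xyz=[
    [0.1, -0.6841, 0.08],
    [0.1, -0.6841, 0.08],
    [0.1, -0.6841, 0.08],
    [0.1, -0.6841, 0.08],
    [0.1, -0.6841, 0.08],
    [0.1, -0.6841, 0.08],
    [0.1, -0.6841, 0.08],
    [0.1, -0.6841, 0.08],
    [0.1, -0.6841, 0.08],
    [0.1, -0.6841, 0.08],
  ],
  spin=[0, 0, 0, 0, 0, 0, 0, 0, 0, 0],
  hand=[0.2, 0.2, 0.2, 0.2, 0.2, 0.2, 0.2, 0.2, 0.2, 0.2],
)

```text
clock: 3.78
ee_pos: [0.532, 0.0312, 0.3194]
tcp_rot: [0.0, 0.996, -0.088, -0.0]
ft_force: [0.1, 0.0, -0.0]
opening: 0.0528
```

```bash
cat > look.py <<'E'
from geo import *
import sys
np.set_printoptions(precision=4,suppress=True)
s,r=st(); i=cams.camera_info('wrist'); im,d=cams.get_image('wrist')
tag=sys.argv[1]; np.savez(f'pics/{tag}.npz',im=im,d=d,pose=i['pose'],K=i['camera_matrix'])
print(s['clock'],s['ee_pos'],az(),s['ft_force'])
cv2.imwrite(f'pics/{tag}.png',im[:,:,::-1])
P=cloud(i,d); np.save(f'pics/{tag}P.npy',P)
E
python3 look.py w1
python3 - <<'E'
from geo import *
from scipy.optimize import least_squares
np.set_printoptions(precision=4,suppress=True)
f=np.load('pics/w1.npz');P=np.load('pics/w1P.npy');im=f['im'].astype(int)
q=(P-hub); u=np.stack([q@e1,q@e2,q@nn],-1); rr=np.hypot(u[...,0],u[...,1])
m=(im.max(-1)<62)&(rr>.045)&(rr<.09)&(abs(u[...,2])<.02); p=u[m]
r=least_squares(lambda x:np.hypot(p[:,0]-x[0],p[:,1]-x[1])-x[2],[0,0,.065],loss='soft_l1',f_scale=.003)
print(len(p),r.x,np.median(p[:,2]))
hsv=cv2.cvtColor(f['im'],cv2.COLOR_RGB2HSV)
red=((hsv[...,0]<8)|(hsv[...,0]>172))&(hsv[...,1]>140)&(rr<.09)&(u[...,2]>.0)&(u[...,2]<.09)
p=u[red];print(len(p),p.mean(0),p.max(0),p.min(0)); t=p[p[:,2]>.062]; print('top',len(t),(t.max(0)+t.min(0))/2)
w=p[p[:,2]<.06]
if len(w)>10:
  r=least_squares(lambda x:np.hypot(w[:,0]-x[0],w[:,1]-x[1])-.0105,[-.015,-.045],loss='soft_l1',f_scale=.002);print(len(w),r.x)
E
```

```text
3.7833 [0.532  0.0312 0.3194] -10.14889094189687 [ 0.0774  0.0492 -0.0164]
3154 [-0.    -0.001  0.063] 0.005077381297033114
1016 [-0.0064 -0.0528  0.0481] [-0.0004 -0.0389  0.0667] [-0.0577 -0.064   0.002 ]
top 307 [-0.0123 -0.0532  0.0644]
658 [-0.012  -0.0533]
```

View pics/w1.png

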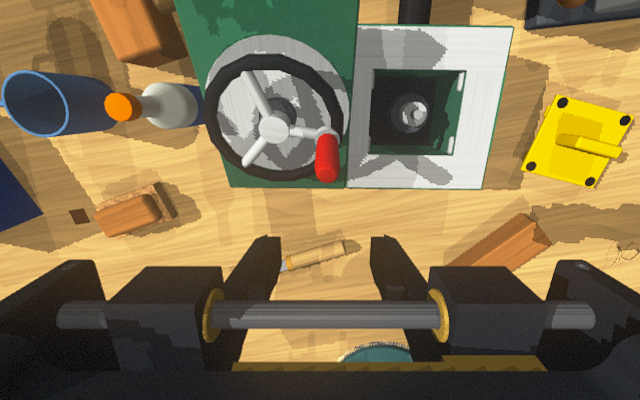

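```bash
python3 - <<'E'
from geo import *
np.set_printoptions(precision=4,suppress=True)
f=np.load('pics/w1.npz');P=np.load('pics/w1P.npy');hsv=cv2.cvtColor(f['im'],cv2.COLOR_RGB2HSV)
from scipy import ndimage
def fit(mask,name,fill=False):
    l,n=ndimage.label(mask); s=ndimage.sum(mask,l,range(1,n+1)); m=l==1+np.argmax(s)
    p=P[m]; (c,wh,a)=cv2.minAreaRect(p[:,:2].astype(np.float32)*1000)
    print(name,m.sum(),np.round(c,1),np.round(wh,1),round(a,1),'z',np.median(p[:,2])); return m
z=P[...,2]
deck=fit((abs(z-.1)<.008)&(P[...,1]<.02)&(P[...,0]>.4)&(hsv[...,1]<90),'deck')
fillm=ndimage.binary_fill_holes(deck); hole=fillm&~deck
# hole boundary points: deck pixels adjacent to hole
hb=ndimage.binary_dilation(ndimage.binary_opening(hole,iterations=3),iterations=5)&deck; fit(hb,'holeedge')
yel=(hsv[...,0]>20)&(hsv[...,0]<34)&(hsv[...,1]>180)&(z>.01)&(P[...,1]<-.2)
m=fit(yel&(z<.035),'plate');fit(yel&(z>.06),'ribtop')
red=P[(hsv[...,0]<20)&(hsv[...,1]>180)&(z>.17)&(P[...,1]>.12)]; print('cap',red.min(0),red.max(0),len(red))
E
```

```text
deck 16447 [580.  -95.3] [201.6 199. ] 79.2 z 0.09833184738510431
holeedge 809 [558.9 -61.4] [152.5  76.2] 36.8 z 0.0982126894762605
plate 5377 [ 484.9 -361.5] [133.  119.4] 66.3 z 0.02393815495828372
ribtop 594 [ 485.5 -360.8] [70.6 18. ] 65.9 z 0.06359951363006719
cap [0.6313 0.1897 0.1843] [0.6558 0.216  0.2007] 809
```

```bash
python3 - <<'E'
from geo import *
t=tcp_for(hand(103)); print(t)
print(plan(t+[0,0,.05],-10.5),plan(t,-10.5))
E
```

```text
[0.56250921 0.02381617 0.18885509]
(array([ 0.0628, -0.0002,  0.1618]), np.float64(0.007802423513402977)) (array([ 0.0628, -0.0004,  0.2618]), np.float64(0.007802423513402977))
```

Call:
servo_tool(
  xyz=[
    [0.0628, 0, 0.05],
    [0.0628, 0, 0.12],
    [0.0628, 0, 0.2],
    [0.0628, 0, 0.2618],
    [0.0628, 0, 0.2618],
    [0.0628, 0, 0.2618],
    [0.0628, 0, 0.2618],
    [0.0628, 0, 0.2618],
    [0.0628, 0, 0.2618],
    [0.0628, 0, 0.2618],
  ],
  spin=[0, 0, 0, 0, 0, 0, 0, 0, 0, 0],
  hand=[0.2, 0.2, 0.2, 0.2, 0.2, -1, -1, -1, -1, -1],
  newtons=20,
)

```text
clock: 4.67
ee_pos: [0.564, 0.0237, 0.1915]
tcp_rot: [0.001, 0.996, -0.089, 0.002]
ft_force: [0.4, 1.1, 5.8]
opening: 0.0223
```

```bash
python3 look.py w2
```

```text
4.6667 [0.564  0.0237 0.1915] -10.150195547493686 [0.404  1.0578 5.8137]
```

View pics/w2.png

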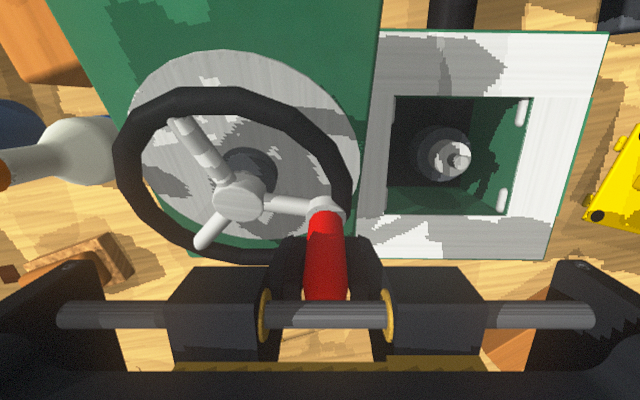

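```bash
cat > circ.py <<'E'
from geo import *
import sys,json
np.set_printoptions(precision=4,suppress=True)
def meas():
    s,r=st(); g=s['ee_pos']+np.array([0,0,env.grasp_offset]); q=g-hub; a,b,c=q@e1,q@e2,q@nn
    return np.degrees(np.arctan2(-b,a))%360, np.hypot(a,b), c, s
if __name__=='__main__':
    th,rad,c,s=meas(); f=s['ft_force']
    t=np.radians(th); tan=-np.sin(t)*e1-np.cos(t)*e2; ro=np.cos(t)*e1-np.sin(t)*e2
    print('th',round(th,1),'r',round(rad,4),'up',round(c,4),'F tan/rad/n',f@tan,f@ro,f@nn,'clk',s['clock'])
    if len(sys.argv)>1:
        step=float(sys.argv[1]);n=int(sys.argv[2]);start=float(sys.argv[3]) if len(sys.argv)>3 else th
        rows=[plan(tcp_for(hand(start+step*(k+1),.0475)))[0].round(3).tolist() for k in range(n)]
        print(json.dumps(rows)); print(plan([0,0,0],-10.5)[1], 'end',start+step*n)
E
python3 circ.py 12 12
```

```text
th 100.5 r 0.0543 up 0.0468 F tan/rad/n -0.72501486652849 -0.5642222371458722 4.968169815992909 clk 4.7167
[[-0.021, -0.005, 0.008], [-0.039, -0.016, 0.016], [-0.055, -0.031, 0.024], [-0.068, -0.05, 0.03], [-0.076, -0.071, 0.034], [-0.081, -0.093, 0.036], [-0.082, -0.116, 0.036], [-0.078, -0.139, 0.034], [-0.069, -0.16, 0.031], [-0.057, -0.179, 0.025], [-0.042, -0.194, 0.018], [-0.024, -0.206, 0.01]]
0.007773432277917891 end 244.5209629844681
```

Call:
servo_tool(
  xyz=[
    [-0.021, -0.005, 0.008],
    [-0.039, -0.016, 0.016],
    [-0.055, -0.031, 0.024],
    [-0.068, -0.05, 0.03],
    [-0.076, -0.071, 0.034],
    [-0.081, -0.093, 0.036],
    [-0.082, -0.116, 0.036],
    [-0.078, -0.139, 0.034],
    [-0.069, -0.16, 0.031],
    [-0.057, -0.179, 0.025],
    [-0.042, -0.194, 0.018],
    [-0.024, -0.206, 0.01],
  ],
  spin=[0, 0, 0, 0, 0, 0, 0, 0, 0, 0, 0, 0],
  hand=[-1, -1, -1, -1, -1, -1, -1, -1, -1, -1, -1, -1],
)

```text
clock: 5.72
ee_pos: [0.5693, 0.1275, 0.185]
tcp_rot: [0.001, 0.996, -0.088, 0.0]
ft_force: [-0.6, -4.0, -6.1]
opening: 0.0223
```

```bash
python3 circ.py 12 12 244.5; python3 look.py w3
```

```text
th 243.2 r 0.0556 up 0.0467 F tan/rad/n -3.9681933285931628 -2.467650221727817 -5.558358637347083 clk 5.7167
[[0.022, -0.008, -0.012], [0.042, -0.01, -0.022], [0.063, -0.008, -0.031], [0.083, -0.002, -0.04], [0.101, 0.009, -0.049], [0.117, 0.024, -0.056], [0.13, 0.043, -0.062], [0.138, 0.064, -0.066], [0.143, 0.086, -0.068], [0.144, 0.109, -0.069], [0.14, 0.132, -0.067], [0.131, 0.153, -0.063]]
0.008677773389922549 end 388.5
5.7167 [0.5693 0.1275 0.185 ] -10.119711231617048 [-0.5801 -3.9542 -6.0629]
```

View pics/w3.png

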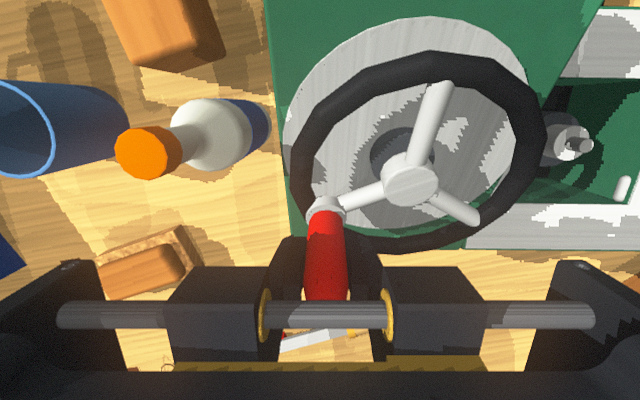

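Handle stays in the grip, wheel turned about 140° (handle foot now at (325,208)); the bottle is clear. Continue.

Call:
servo_tool(
  xyz=[
    [0.022, -0.008, -0.012],
    [0.042, -0.01, -0.022],
    [0.063, -0.008, -0.031],
    [0.083, -0.002, -0.04],
    [0.101, 0.009, -0.049],
    [0.117, 0.024, -0.056],
    [0.13, 0.043, -0.062],
    [0.138, 0.064, -0.066],
    [0.143, 0.086, -0.068],
    [0.144, 0.109, -0.069],
    [0.14, 0.132, -0.067],
    [0.131, 0.153, -0.063],
  ],
  spin=[0, 0, 0, 0, 0, 0, 0, 0, 0, 0, 0, 0],
  hand=[-1, -1, -1, -1, -1, -1, -1, -1, -1, -1, -1, -1],
)

```text
clock: 6.77
ee_pos: [0.6226, 0.0431, 0.2169]
tcp_rot: [-0.002, 0.996, -0.088, 0.002]
ft_force: [-0.5, 7.2, -12.9]
opening: 0.0223
```

```bash
python3 circ.py 12 11 28.5
```

```text
th 25.5 r 0.0552 up 0.047 F tan/rad/n -3.298674352933683 -9.3951311992862 -10.972693342419916 clk 6.7667
[[-0.015, 0.024, 0.006], [-0.03, 0.04, 0.013], [-0.048, 0.052, 0.021], [-0.068, 0.059, 0.03], [-0.089, 0.062, 0.039], [-0.109, 0.06, 0.049], [-0.129, 0.054, 0.058], [-0.148, 0.043, 0.067], [-0.164, 0.028, 0.074], [-0.176, 0.009, 0.08], [-0.185, -0.012, 0.084]]
0.007709891546774214 end 160.5
```

Call:
servo_tool(
  xyz=[
    [-0.015, 0.024, 0.006],
    [-0.03, 0.04, 0.013],
    [-0.048, 0.052, 0.021],
    [-0.068, 0.059, 0.03],
    [-0.089, 0.062, 0.039],
    [-0.109, 0.06, 0.049],
    [-0.129, 0.054, 0.058],
    [-0.148, 0.043, 0.067],
    [-0.164, 0.028, 0.074],
    [-0.176, 0.009, 0.08],
    [-0.185, -0.012, 0.084],
  ],
  spin=[0, 0, 0, 0, 0, 0, 0, 0, 0, 0, 0],
  hand=[-1, -1, -1, -1, -1, -1, -1, -1, -1, -1, -1],
)

```text
clock: 7.68
ee_pos: [0.5336, 0.064, 0.1744]
tcp_rot: [-0.001, 0.996, -0.089, 0.003]
ft_force: [6.3, -4.1, -14.3]
opening: 0.0223
```

```bash
python3 circ.py 8 5 160.5
```

```text
th 159.2 r 0.0544 up 0.047 F tan/rad/n -2.8301895166917177 0.8279215475326308 -15.837736949971143 clk 7.6833
[[-0.006, -0.017, 0.002], [-0.008, -0.032, 0.002], [-0.007, -0.047, 0.002], [-0.005, -0.062, 0.002], [-0.001, -0.077, -0.0]]
0.006981163669855859 end 200.5
```

```bash
sed -i 's/,.0475))/,float(sys.argv[4]) if len(sys.argv)>4 else .0475))/' circ.py; python3 circ.py 8 5 160.5 .0455
```

```text
th 159.2 r 0.0544 up 0.047 F tan/rad/n -2.8301895166917177 0.8279215475326308 -15.837736949971143 clk 7.6833
[[-0.004, -0.017, 0.005], [-0.006, -0.032, 0.006], [-0.006, -0.047, 0.006], [-0.004, -0.062, 0.005], [0.0, -0.077, 0.003]]
0.006981163669855859 end 200.5
```

Call:
servo_tool(
  xyz=[
    [-0.004, -0.017, 0.005],
    [-0.006, -0.032, 0.006],
    [-0.006, -0.047, 0.006],
    [-0.004, -0.062, 0.005],
    [0.0, -0.077, 0.003],
  ],
  spin=[0, 0, 0, 0, 0],
  hand=[-1, -1, -1, -1, -1],
)

```text
clock: 8.1
ee_pos: [0.5406, 0.1026, 0.174]
tcp_rot: [-0.001, 0.996, -0.089, 0.003]
ft_force: [-3.4, -1.6, 0.3]
opening: 0.0224
```

```bash
python3 circ.py 8 4 200.5 .0455
```

```text
th 201.3 r 0.0549 up 0.0467 F tan/rad/n -2.976158945003384 1.691309091632709 1.618738218856099 clk 8.1
[[0.006, -0.013, -0.0], [0.014, -0.026, -0.004], [0.023, -0.037, -0.008], [0.033, -0.047, -0.012]]
0.006646782339479766 end 232.5
```

Call:
servo_tool(
  xyz=[
    [0.006, -0.013, 0.0],
    [0.014, -0.026, -0.004],
    [0.023, -0.037, -0.008],
    [0.033, -0.047, -0.012],
  ],
  spin=[0, 0, 0, 0],
  hand=[-1, -1, -1, -1],
)

```text
clock: 8.43
ee_pos: [0.5619, 0.1241, 0.1817]
tcp_rot: [-0.002, 0.996, -0.089, 0.004]
ft_force: [-5.4, -2.1, 5.4]
opening: 0.0221
```

```bash
python3 circ.py 8 4 232.5 .0465
```

```text
th 234.2 r 0.0554 up 0.0465 F tan/rad/n -3.5784973151218926 -1.2398921330228776 7.0108454791204196 clk 8.4333
[[0.01, -0.006, -0.004], [0.022, -0.012, -0.01], [0.036, -0.017, -0.016], [0.05, -0.02, -0.022]]
0.007028255513497091 end 264.5
```

Call:
servo_tool(
  xyz=[
    [0.01, -0.006, -0.004],
    [0.022, -0.012, -0.01],
    [0.036, -0.017, -0.016],
    [0.05, -0.02, -0.022],
  ],
  spin=[0, 0, 0, 0],
  hand=[-1, -1, -1, -1],
)

```text
clock: 8.77
ee_pos: [0.589, 0.1299, 0.1937]
tcp_rot: [-0.002, 0.996, -0.089, 0.004]
ft_force: [-5.1, -1.7, 2.0]
opening: 0.0224
```

```bash
python3 circ.py 8 4 264.5 .0475
```

```text
th 265.7 r 0.0558 up 0.0465 F tan/rad/n -3.568067778546569 -2.3639113799661104 3.7922454213842967 clk 8.7667
[[0.011, 0.001, -0.007], [0.025, 0.003, -0.014], [0.039, 0.007, -0.02], [0.051, 0.013, -0.026]]
0.007230763131669467 end 296.5
```

Call:
servo_tool(
  xyz=[
    [0.011, 0.001, -0.007],
    [0.025, 0.003, -0.014],
    [0.039, 0.007, -0.02],
    [0.051, 0.013, -0.026],
  ],
  spin=[0, 0, 0, 0],
  hand=[-1, -1, -1, -1],
)

```text
clock: 9.1
ee_pos: [0.611, 0.1242, 0.2044]
tcp_rot: [-0.007, 0.996, -0.089, 0.001]
ft_force: [2.2, 3.6, -0.7]
opening: 0.017
```

```bash
python3 circ.py 8 4 296.5 .0475
```

```text
th 291.1 r 0.0578 up 0.0467 F tan/rad/n -0.4052421838237285 4.10069494777183 -1.2979710167307188 clk 9.1
[[0.018, 0.017, -0.01], [0.029, 0.027, -0.016], [0.038, 0.038, -0.02], [0.046, 0.05, -0.024]]
0.006560652402208057 end 328.5
```

```bash
python3 look.py w4
```

```text
9.1 [0.611  0.1242 0.2044] -10.148959039600719 [ 2.2433  3.623  -0.7115]
```

View pics/w4.png

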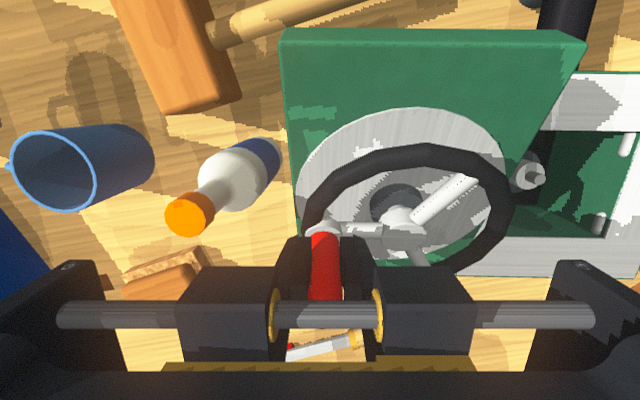

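```bash
cat > red.py <<'E'
from geo import *
import sys
from scipy.optimize import least_squares
np.set_printoptions(precision=4,suppress=True)
t=sys.argv[1]
f=np.load(f'pics/{t}.npz');P=np.load(f'pics/{t}P.npy')
q=(P-hub); u=np.stack([q@e1,q@e2,q@nn],-1); rr=np.hypot(u[...,0],u[...,1])
hsv=cv2.cvtColor(f['im'],cv2.COLOR_RGB2HSV)
red=((hsv[...,0]<8)|(hsv[...,0]>172))&(hsv[...,1]>140)&(rr<.09)&(u[...,2]>.005)&(u[...,2]<.075)
w=u[red]; w=w[w[:,2]<.06]
def F(x): return np.hypot(w[:,0]-.055*np.cos(x[0]),w[:,1]+.055*np.sin(x[0]))-.011
for s in (0,2,4):
    r=least_squares(F,[s+.0],loss='soft_l1',f_scale=.002); print(len(w),np.degrees(r.x)%360,r.cost)
r=least_squares(lambda x:np.hypot(w[:,0]-x[0],w[:,1]-x[1])-.011,w[:,:2].mean(0)-[.01,0],loss='soft_l1',f_scale=.002); print(r.x,np.degrees(np.arctan2(-r.x[1],r.x[0]))%360,np.hypot(*r.x))
E
for t in w1 w2 w3 w4; do echo $t; python3 red.py $t; done
```

```text
w1
651 [82.9719] 0.0024344989012730386
651 [82.9719] 0.0024344989012730386
651 [82.9719] 0.0024344989012730386
[-0.0125 -0.0534] 103.2205548281235 0.0548167462520835
w2
2953 [83.1168] 0.009391781114559485
2953 [83.1168] 0.009391781114559485
2953 [83.1168] 0.009391781114559485
[-0.0126 -0.0533] 103.31885516534773 0.054810219186304666
w3
2998 [260.1273] 0.010442665932816831
2998 [240.1147] 0.001989698879475323
2998 [240.1147] 0.001989698879475323
[-0.0279  0.0495] 240.57481360094243 0.05685979437295742
w4
1982 [267.8685] 0.0009601449998907309
1982 [288.7038] 0.003374985535560478
1982 [288.7038] 0.003374985535560478
[-0.002   0.0557] 267.961184148278 0.05573235327714999
```

```bash
python3 - <<'E'
from geo import *
for u in (.0465,): print(plan(tcp_for(hand(268,u)),-10.5), plan(tcp_for(hand(271,u))))
E
```

```text
(array([-0.0499, -0.0072,  0.0243]), np.float64(0.00780091023109498)) (array([-0.0447, -0.0073,  0.0219]), None)
```

Call:
servo_tool(
  xyz=[
    [0, 0, 0],
    [0, 0, 0],
    [-0.025, -0.004, 0.012],
    [-0.05, -0.007, 0.024],
    [-0.05, -0.007, 0.024],
    [-0.05, -0.007, 0.024],
    [-0.05, -0.007, 0.024],
    [-0.05, -0.007, 0.024],
    [-0.05, -0.007, 0.024],
    [-0.05, -0.007, 0.024],
  ],
  spin=[0, 0, 0, 0, 0, 0, 0, 0, 0, 0],
  hand=[-0.3, -0.3, -0.3, -0.3, -0.3, -1, -1, -1, -1, -1],
  newtons=45,
)

```text
clock: 9.98
ee_pos: [0.5919, 0.1294, 0.1955]
tcp_rot: [-0.005, 0.996, -0.089, 0.006]
ft_force: [0.6, 4.8, 0.8]
opening: 0.0217
```

```bash
python3 circ.py 2 3 268 .0465; python3 look.py w5; python3 red.py w5
```

```text
th 269.2 r 0.0556 up 0.0469 F tan/rad/n 0.15562020864920503 4.866329722491794 0.8375717356231751 clk 9.9833
[[0.002, 0.001, 0.0], [0.005, 0.001, -0.002], [0.009, 0.002, -0.003]]
0.007514855594171068 end 274.0
9.9833 [0.5919 0.1294 0.1955] -10.16006468640376 [0.6163 4.8367 0.7957]
2972 [267.9571] 0.000736901005732123
2972 [287.7803] 0.010127308417876995
2972 [287.7803] 0.010127308417876995
[-0.002   0.0557] 267.9677444145126 0.05577791782170627
```

Gripped again, centred. Now a gentle push clockwise to feel for the stop.

Call:
servo_tool(
  xyz=[
    [0.006, 0, -0.002],
    [0.012, 0, -0.005],
    [0.012, 0, -0.005],
    [0.012, 0, -0.005],
  ],
  spin=[0, 0, 0, 0],
  hand=[-1, -1, -1, -1],
)

```text
clock: 10.37
ee_pos: [0.5922, 0.1294, 0.1956]
tcp_rot: [-0.005, 0.996, -0.089, -0.001]
ft_force: [-14.1, 7.1, 0.8]
opening: 0.022
```

```bash
python3 circ.py 2 3 268 .0465; python3 look.py w6; python3 red.py w6
```

```text
th 269.5 r 0.0556 up 0.0469 F tan/rad/n -13.353218314794082 4.510344748686525 7.123660188339639 clk 10.3667
[[0.001, 0.001, 0.0], [0.005, 0.001, -0.001], [0.008, 0.002, -0.003]]
0.007641434459210611 end 274.0
10.3667 [0.5922 0.1294 0.1956] -10.150164864255128 [-14.0987   7.0706   0.795 ]
3000 [267.9575] 0.0007527144293038726
3000 [287.7686] 0.010155192530963142
3000 [287.7686] 0.010155192530963142
[-0.002   0.0557] 267.9643565878315 0.05577686035950655
```

```bash
python3 circ.py -10 9 268.5 .0467
```

```text
th 269.4 r 0.0556 up 0.0469 F tan/rad/n -12.499446341559613 4.227331134083361 6.786886392693598 clk 10.4167
[[-0.019, 0.004, 0.009], [-0.035, 0.009, 0.017], [-0.051, 0.017, 0.024], [-0.065, 0.029, 0.031], [-0.077, 0.043, 0.036], [-0.087, 0.059, 0.04], [-0.094, 0.076, 0.044], [-0.098, 0.095, 0.045], [-0.099, 0.114, 0.046]]
0.007774114127664057 end 178.5
```

Call:
servo_tool(
  xyz=[
    [-0.019, 0.004, 0.009],
    [-0.035, 0.009, 0.017],
    [-0.051, 0.017, 0.024],
    [-0.065, 0.029, 0.031],
    [-0.077, 0.043, 0.036],
    [-0.087, 0.059, 0.04],
    [-0.094, 0.076, 0.044],
    [-0.098, 0.095, 0.045],
    [-0.099, 0.114, 0.046],
    [-0.099, 0.114, 0.046],
    [-0.099, 0.114, 0.046],
  ],
  spin=[0, 0, 0, 0, 0, 0, 0, 0, 0, 0, 0],
  hand=[-1, -1, -1, -1, -1, -1, -1, -1, -1, -1, -1],
)

```text
clock: 11.33
ee_pos: [0.5317, 0.0806, 0.1722]
tcp_rot: [-0.003, 0.996, -0.089, -0.003]
ft_force: [-6.2, -0.9, 3.0]
opening: 0.0219
```

```bash
python3 circ.py; python3 look.py w7; python3 red.py w7
```

```text
th 176.6 r 0.0563 up 0.0471 F tan/rad/n -1.7624216563658996 4.271309742442908 5.2103435221946315 clk 11.3333
11.3333 [0.5317 0.0806 0.1722] -10.164707485546616 [-6.2376 -0.894   2.965 ]
3020 [176.8811] 0.005041283957657619
3020 [176.8811] 0.00504128395780776
3020 [176.8811] 0.005041283957657619
[-0.0574 -0.0034] 176.61821682317716 0.05749116151044285
```

View pics/w7.png

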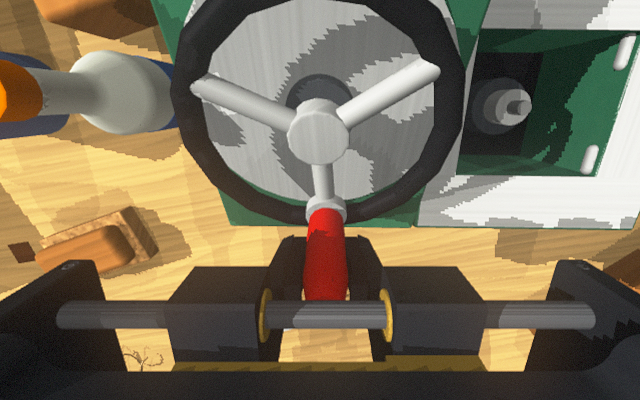

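```bash
python3 - <<'E'
from geo import *
p=st()[0]['ee_pos']
print(plan(p+[0,0,.13]),plan([.5,-.15,.30],34))
E
```

```text
(array([-0.0016, -0.0015, -0.26  ]), None) (array([ 0.0175,  0.4639, -0.2584]), np.float64(-0.9814379441232581))
```

Call:
servo_tool(
  xyz=[
    [0, 0, 0],
    [0, 0, 0],
    [0, 0, 0],
    [0, 0, -0.06],
    [0, 0, -0.14],
    [0, 0, -0.2],
    [0, 0.02, -0.25],
    [0.0175, 0.4639, -0.2584],
    [0.0175, 0.4639, -0.2584],
    [0.0175, 0.4639, -0.2584],
    [0.0175, 0.4639, -0.2584],
    [0.0175, 0.4639, -0.2584],
  ],
  spin=[0, 0, 0, 0, 0, 0, 0, -0.981, -0.981, -0.981, -0.981, -0.981],
  hand=[0.2, 0.2, 0.2, 0.2, 0.2, 0.2, 0.2, 0.2, 0.2, 0.2, 0.2, 0.2],
)

```text
clock: 12.38
ee_pos: [0.5051, -0.1171, 0.3001]
tcp_rot: [-0.003, 0.981, 0.194, -0.001]
ft_force: [1.6, -0.4, 0.3]
opening: 0.0531
```

```bash
python3 - <<'E'
from geo import *
print(st()[0]['clock'],plan([.47,-.36,.20],66))
E
```

```text
12.3833 (array([-0.2493,  0.4241,  0.1975]), np.float64(-0.9706087910200204))
```

Call:
servo_tool(
  xyz=[
    [-0.2493, 0.4241, 0.1975],
    [-0.2493, 0.4241, 0.1975],
    [-0.2493, 0.4241, 0.1975],
    [-0.2493, 0.4241, 0.1975],
    [-0.2493, 0.4241, 0.1975],
    [-0.2493, 0.4241, 0.1975],
    [-0.2493, 0.4241, 0.1975],
    [-0.2493, 0.4241, 0.1975],
    [-0.2493, 0.4241, 0.1975],
    [-0.2493, 0.4241, 0.1975],
  ],
  spin=[-0.9706, -0.9706, -0.9706, -0.9706, -0.9706, -0.9706, -0.9706, -0.9706, -0.9706, -0.9706],
  hand=[0.2, 0.2, 0.2, 0.2, 0.2, 0.2, 0.2, 0.2, 0.2, 0.2],
)

```text
clock: 13.22
ee_pos: [0.4702, -0.3599, 0.2002]
tcp_rot: [-0.003, 0.839, 0.544, 0.0]
ft_force: [-0.1, 1.3, 0.2]
opening: 0.053
```

```bash
python3 look.py w8; cat > cov.py <<'E'
from geo import *
import sys
from scipy import ndimage
np.set_printoptions(precision=4,suppress=True)
t=sys.argv[1]; zl=float(sys.argv[2]) if len(sys.argv)>2 else .02
f=np.load(f'pics/{t}.npz');P=np.load(f'pics/{t}P.npy');hsv=cv2.cvtColor(f['im'],cv2.COLOR_RGB2HSV)
def fit(mask,name):
    l,n=ndimage.label(mask); s=ndimage.sum(mask,l,range(1,n+1)); m=l==1+np.argmax(s)
    p=P[m]; (c,wh,a)=cv2.minAreaRect(p[:,:2].astype(np.float32)*1000)
    print(name,m.sum(),np.round(c,1),np.round(wh,1),round(a,1),'z',np.median(p[:,2])); return m
z=P[...,2]
yel=(hsv[...,0]>20)&(hsv[...,0]<34)&(hsv[...,1]>170)
fit(yel&(abs(z-zl)<.01),'plate'); fit(yel&(abs(z-zl-.04)<.008),'ribtop')
E
python3 cov.py w8 .026
```

```text
13.2167 [ 0.4702 -0.3599  0.2002] 65.99220599262007 [-0.0804  1.298   0.2067]
plate 9087 [ 485.3 -360.5] [128.7 120. ] 65.9 z 0.02416472055345109
ribtop 1080 [ 485.6 -360.5] [68.5 17.8] 66.3 z 0.06380718695994447
```

View pics/w8.png

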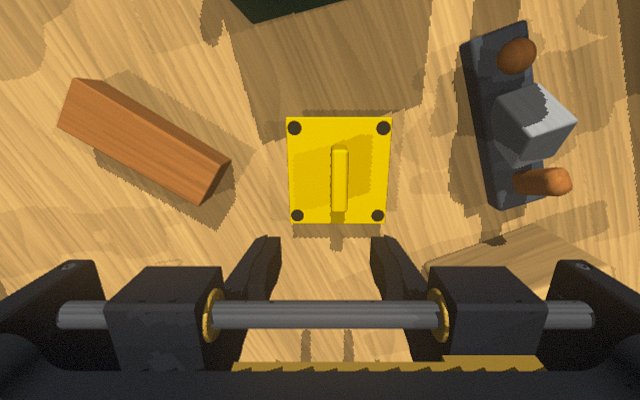

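```bash
python3 - <<'E'
from geo import *
print(plan([.4854,-.3605,.031],66))
E
```

```text
(array([0.0089, 0.0296, 0.3391]), np.float64(-0.00017320016399809094))
```

Call:
servo_tool(
  xyz=[
    [0.0089, 0.0296, 0.08],
    [0.0089, 0.0296, 0.16],
    [0.0089, 0.0296, 0.24],
    [0.0089, 0.0296, 0.3],
    [0.0089, 0.0296, 0.339],
    [0.0089, 0.0296, 0.339],
    [0.0089, 0.0296, 0.339],
    [0.0089, 0.0296, 0.339],
    [0.0089, 0.0296, 0.339],
    [0.0089, 0.0296, 0.339],
    [0.0089, 0.0296, 0.339],
    [0.0089, 0.0296, 0.339],
  ],
  spin=[0, 0, 0, 0, 0, 0, 0, 0, 0, 0, 0, 0],
  hand=[0.2, 0.2, 0.2, 0.2, 0.2, 0.2, -1, -1, -1, -1, -1, -1],
  newtons=40,
)

```text
clock: 14.27
ee_pos: [0.4858, -0.3608, 0.032]
tcp_rot: [-0.002, 0.839, 0.545, 0.001]
ft_force: [-0.6, 0.6, 3.1]
opening: 0.0176
```

```bash
python3 - <<'E'
from geo import *
s=st()[0];print(s['clock'],s['ee_pos'],az(),s['ft_force'],s['opening'])
E
```

```text
14.2667 [ 0.48581852 -0.36078511  0.03202496] 65.9917028878157 [-0.56768005  0.61997403  3.06955998] 0.017560320801743304
```

```bash
python3 - <<'E'
from geo import *
from scipy import ndimage
np.set_printoptions(precision=4,suppress=True)
def hole(im,P,info,name,ztop,sel):
    # rays at deck height, resample to lift-aligned ortho view
    S=0.0005; c0=np.array([.579,-.098]); N=300
    g=(np.arange(N)-N/2)*S
    X,Y=np.meshgrid(g,g,indexing='ij')  # lift x (rows), lift y (cols)
    W=c0+X[...,None]*Rl[:2,0]+Y[...,None]*Rl[:2,1]
    Q=np.concatenate([W,np.full(W.shape[:2]+(1,),ztop)],-1)
    K=np.array(info['K']);T=np.array(info['pose'])
    q=(Q-T[:3,3])@T[:3,:3]; u=K[0,0]*q[...,0]/-q[...,2]+K[0,2]; v=K[1,1]*(-q[...,1])/-q[...,2]+K[1,2]
    o=cv2.remap(im,u.astype(np.float32),v.astype(np.float32),cv2.INTER_LINEAR)
    cv2.imwrite(f'pics/ortho_{name}.png',cv2.resize(o[::-1,::-1,::-1],None,fx=2,fy=2))
for n in ['w1','w2']:
    f=np.load(f'pics/{n}.npz'); hole(f['im'],None,f,n,.0985,None)
f=np.load('pics/top0.npz');i=cams.camera_info('top'); hole(f['im'],None,dict(K=i['camera_matrix'],pose=i['pose']),'top',.1,None)
a=[cv2.imread(f'pics/ortho_{n}.png') for n in ['w1','w2']]; cv2.imwrite('pics/ortho.png',cv2.resize(np.hstack(a),(800,400)))
E
```

```text
(no output)
```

View pics/ortho_w1.png

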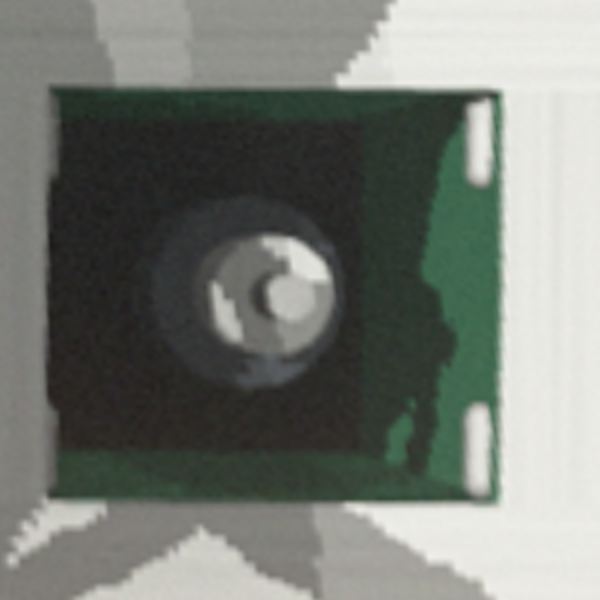

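View pics/ortho_w2.png

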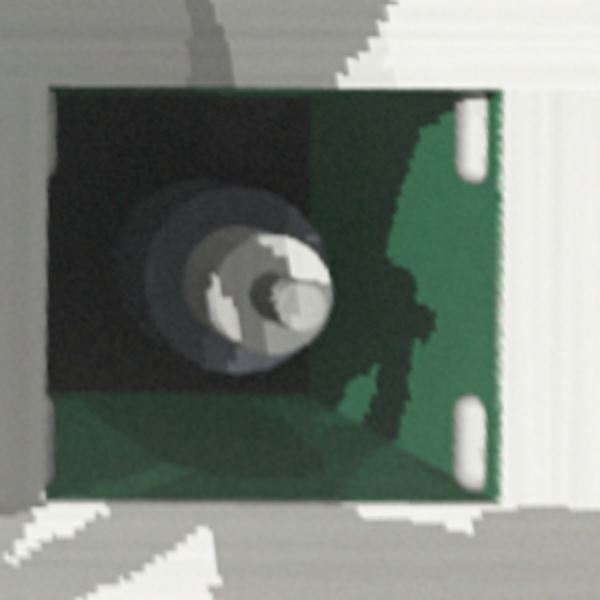

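View pics/ortho_top.png

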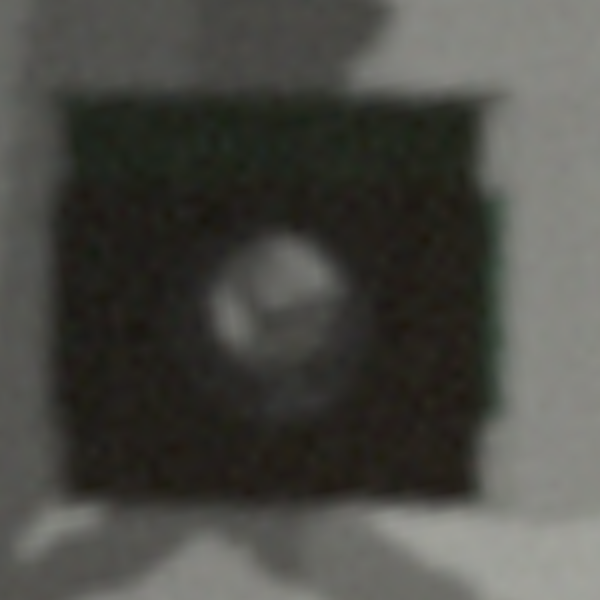

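```bash
python3 - <<'E'
from geo import *
print(plan([.4858,-.3608,.22]));print(plan([.5814,-.0917,.22],79.2))
E
```

```text
(array([ 0.0013, -0.0014, -0.3759]), None)
(array([ 0.5708, -0.0457, -0.3737]), np.float64(-0.2935177136040958))
```

Call:
servo_tool(
  xyz=[
    [0.0, 0.0, -0.04],
    [0, 0, -0.1],
    [0, 0, -0.18],
    [0, 0, -0.26],
    [0.0, 0, -0.33],
    [0.0, 0, -0.374],
    [0.06, -0.005, -0.374],
    [0.14, -0.01, -0.374],
    [0.22, -0.016, -0.374],
    [0.3, -0.024, -0.374],
    [0.38, -0.03, -0.374],
    [0.44, -0.035, -0.374],
  ],
  spin=[0, 0, 0, 0, 0, 0, -0.05, -0.1, -0.15, -0.2, -0.25, -0.2935],
  hand=[-1, -1, -1, -1, -1, -1, -1, -1, -1, -1, -1, -1],
)

```text
clock: 15.27
ee_pos: [0.5598, -0.1508, 0.2197]
tcp_rot: [-0.003, 0.77, 0.638, 0.001]
ft_force: [-0.1, -0.7, -0.6]
opening: 0.0179
```

```bash
python3 - <<'E'
from geo import *
s=st()[0];print(s['clock'],s['ee_pos'],az(),s['ft_force'],s['opening'])
print(plan([.5814,-.0917,.22],79.2));print(plan([.5814,-.0917,.16],79.2))
E
python3 look.py w9; python3 cov.py w9 .19
```

```text
15.2667 [ 0.55979254 -0.15077712  0.21970794] 79.33180046935398 [-0.12277923 -0.70870543 -0.63657615] 0.017927339647038004
(array([0.1241, 0.0206, 0.    ]), np.float64(0.0029288993189772504))
(array([0.1235, 0.021 , 0.12  ]), np.float64(0.0029288993189772504))
15.2667 [ 0.5598 -0.1508  0.2197] 79.53080724015102 [-0.1228 -0.7087 -0.6366]Traceback (most recent call last):
  File "cov.py", line 13, in <module>
    fit(yel&(abs(z-zl)<.01),'plate'); fit(yel&(abs(z-zl-.04)<.008),'ribtop')
    ~~~^^^^^^^^^^^^^^^^^^^^^^^^^^^^^
  File "cov.py", line 8, in fit
    l,n=ndimage.label(mask); s=ndimage.sum(mask,l,range(1,n+1)); m=l==1+np.argmax(s)
                                                                        ~~~~~~~~~^^^
    return _wrapfunc(a, 'argmax', axis=axis, out=out, **kwds)
    return bound(*args, **kwds)
ValueError: attempt to get argmax of an empty sequence
```

View pics/w9.png

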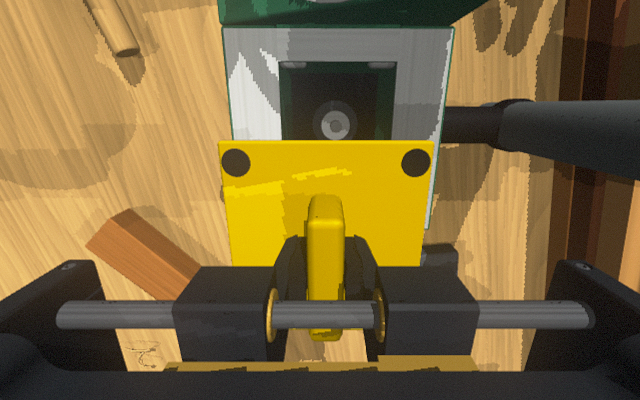

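```bash
python3 - <<'E'
from geo import *
f=np.load('pics/w9.npz');P=np.load('pics/w9P.npy');hsv=cv2.cvtColor(f['im'],cv2.COLOR_RGB2HSV)
y=(hsv[...,0]>20)&(hsv[...,0]<34)&(hsv[...,1]>170)&(P[...,2]>.19)
p=P[y]; pl=p[abs(p[:,2]-.212)<.006]; print(np.median(pl[:,2]),np.percentile(p[:,2],[5,50,95]))
A=np.c_[pl[:,:2]-pl[:,:2].mean(0),np.ones(len(pl))];print('tilt',np.linalg.lstsq(A,pl[:,2],rcond=None)[0])
# far dots: dark pixels in the plate area
dk=(f['im'].max(-1)<70)&(abs(P[...,2]-.212)<.006)
n,l,s,c=cv2.connectedComponentsWithStats(dk.astype(np.uint8))
t=np.array([.5598,-.1508]); a=np.radians(79.33)
for k in range(1,n):
    if s[k,4]>150:
        q=P[l==k].mean(0); d=q[:2]-t; print(s[k,4],c[k],q, 'tool x,y', d@[np.cos(a),np.sin(a)], d@[np.sin(a),-np.cos(a)])
E
```

```text
0.21193065627490926 [0.21097728 0.21218615 0.30732326]
tilt [-0.00066524  0.00188348  0.21193742]
584 [415.35616438 162.43664384] [ 0.61851325 -0.1089771   0.2127605 ] tool x,y 0.05197066065464477 0.04995449048071572
```

```bash
cat > dots.py <<'E'
from geo import *
import sys
np.set_printoptions(precision=4,suppress=True)
def run(t,zl,tc,a):
    f=np.load(f'pics/{t}.npz');P=np.load(f'pics/{t}P.npy');hsv=cv2.cvtColor(f['im'],cv2.COLOR_RGB2HSV)
    a=np.radians(a); ex=np.array([np.cos(a),np.sin(a)]);ey=np.array([np.sin(a),-np.cos(a)])
    d=P[...,:2]-tc; U=d@ex;V=d@ey
    ok=(abs(P[...,2]-zl)<.006)&(abs(U)<.08)&(abs(V)<.075)
    y=ok&(hsv[...,0]>20)&(hsv[...,0]<34)&(hsv[...,1]>150)
    print(t,'plate U',np.percentile(U[y],[.2,99.8]),'V',np.percentile(V[y],[.2,99.8]))
    dk=ok&(f['im'].max(-1)<75)
    n,l,s,c=cv2.connectedComponentsWithStats(dk.astype(np.uint8))
    for k in range(1,n):
        if s[k,4]>60: print(' dot',s[k,4],c[k].round(0),U[l==k].mean(),V[l==k].mean())
run('w8',.0245,np.array([.4858,-.3608]),66)
run('w9',.212,np.array([.5598,-.1508]),79.33)
E
python3 dots.py
```

```text
w8 plate U [-0.064   0.0644] V [-0.0601  0.059 ]
 dot 124 [294. 128.] 0.05208442298778249 -0.05071297985385966
 dot 131 [383. 128.] 0.05183030100544683 0.04917624593916902
 dot 85 [297. 215.] -0.05397967592608862 -0.050928109345563286
 dot 84 [377. 215.] -0.0543652073954911 0.048885609440345465
w9 plate U [-0.0642  0.064 ] V [-0.059   0.0593]
 dot 336 [235. 161.] 0.052508377526904994 -0.04999706987240232
 dot 592 [415. 163.] 0.05192088902709871 0.04995916930766491
```

Call:
servo_tool(
  xyz=[
    [0.06, 0.01, 0.0],
    [0.11, 0.02, 0.0],
    [0.1241, 0.0206, 0.0],
    [0.1241, 0.0208, 0.04],
    [0.1238, 0.021, 0.09],
    [0.1235, 0.021, 0.12],
    [0.1235, 0.021, 0.12],
    [0.1235, 0.021, 0.12],
  ],
  spin=[0.003, 0.003, 0.003, 0.003, 0.003, 0.003, 0.003, 0.003],
  hand=[-1, -1, -1, -1, -1, -1, -1, -1],
)

```text
clock: 15.98
ee_pos: [0.5813, -0.0875, 0.159]
tcp_rot: [-0.005, 0.77, 0.639, 0.002]
ft_force: [0.0, 0.3, -1.4]
opening: 0.0178
```

```bash
cat > s.py <<'E'
from geo import *
np.set_printoptions(precision=4,suppress=True)
s=st()[0];print(s['clock'],s['ee_pos'],az(),s['ft_force'],s['torque'],s['opening'])
E
python3 s.py; python3 - <<'E'
from geo import *
for z in (.135,.122): print(plan([.5814,-.0917,z],79.2))
snap('scene','sc2.png'); im=cv2.imread('pics/sc2.png')[140:320,180:430]; cv2.imwrite('pics/sc2z.png',cv2.resize(im,None,fx=3,fy=3))
E
```

```text
15.9833 [ 0.5813 -0.0875  0.159 ] 79.3729326512687 [ 0.0066  0.3293 -1.4084] [-0.0519 -0.0982 -0.0207] 0.01783358189522655
(array([-0.0087,  0.0019,  0.0479]), np.float64(0.0038429478059710063))
(array([-0.0089,  0.0021,  0.0739]), np.float64(0.0038429478059710063))
```

View pics/sc2z.png

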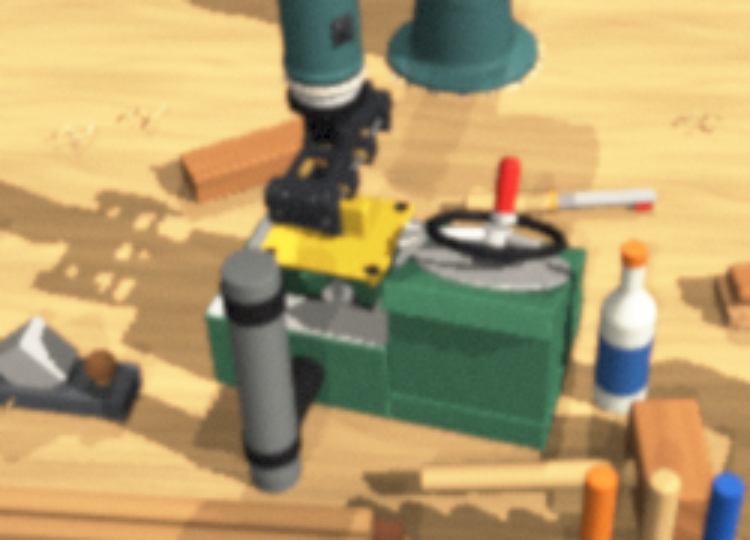

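Call:
servo_tool(
  xyz=[
    [-0.0085, 0.002, 0.0],
    [-0.0085, 0.002, 0.0],
    [-0.0085, 0.002, 0.0],
    [-0.0085, 0.002, 0.02],
    [-0.0085, 0.002, 0.04],
    [-0.0085, 0.002, 0.04],
    [-0.0085, 0.002, 0.04],
  ],
  spin=[0.004, 0.004, 0.004, 0.004, 0.004, 0.004, 0.004],
  hand=[-1, -1, -1, -1, -1, -1, -1],
)

```text
clock: 16.62
ee_pos: [0.5815, -0.0915, 0.1387]
tcp_rot: [-0.005, 0.771, 0.637, 0.002]
ft_force: [0.1, 0.5, -1.1]
opening: 0.018
```

```bash
python3 s.py; python3 - <<'E'
from geo import *
for z in (.130,.122): print(plan([.5814,-.0917,z],79.2))
E
```

```text
16.6167 [ 0.5815 -0.0915  0.1387] 79.18940123850898 [ 0.1288  0.4857 -1.1406] [-0.0255 -0.1084 -0.0265] 0.01801379516142294
(array([-0.0005,  0.0001,  0.0175]), np.float64(-0.00023552803313388418))
(array([-0.0007,  0.0002,  0.0334]), np.float64(-0.00023552803313388418))
```

Aligned within 0.3 mm. Lower slowly onto the noses.

Call:
servo_tool(
  xyz=[
    [0, 0, 0.006],
    [0, 0, 0.012],
    [0, 0, 0.017],
    [0, 0, 0.021],
    [0, 0, 0.025],
    [0, 0, 0.025],
  ],
  spin=[0, 0, 0, 0, 0, 0],
  hand=[-1, -1, -1, -1, -1, -1],
)

```text
clock: 17.12
ee_pos: [0.5811, -0.0913, 0.1257]
tcp_rot: [-0.006, 0.771, 0.637, 0.001]
ft_force: [-0.1, 0.2, -1.1]
opening: 0.0178
```

```bash
python3 s.py
```

```text
17.1167 [ 0.5811 -0.0913  0.1257] 79.1909803866502 [-0.0709  0.2084 -1.1054] [-0.0848 -0.0855  0.0493] 0.017789507536365993
```

Call:
servo_tool(
  xyz=[
    [0, 0, 0.003],
    [0, 0, 0.006],
    [0, 0, 0.006],
    [0, 0, 0.006],
  ],
  spin=[0, 0, 0, 0],
  hand=[-1, -1, -1, -1],
)

```text
clock: 17.45
ee_pos: [0.5821, -0.0911, 0.1242]
tcp_rot: [-0.005, 0.771, 0.637, 0.002]
ft_force: [-0.5, 2.1, 5.9]
opening: 0.0181
```

```bash
python3 s.py
```

```text
17.45 [ 0.5821 -0.0911  0.1242] 79.19215955920185 [-0.5131  2.1214  5.9049] [ 0.253   0.0467 -0.0143] 0.018055870954945277
```

Call:
servo_tool(
  xyz=[
    [0, 0, 0],
    [0, 0, 0],
    [0, 0, 0],
    [0, 0, 0],
    [0, 0, -0.05],
    [0, 0, -0.12],
    [0, 0, -0.18],
    [0, 0, -0.2],
    [0, 0, -0.2],
  ],
  spin=[0, 0, 0, 0, 0, 0, 0, 0, 0],
  hand=[-0.3, 0, 0, 0, 0, 0, 0, 0, 0],
)

```text
clock: 18.2
ee_pos: [0.5847, -0.0927, 0.228]
tcp_rot: [-0.002, 0.771, 0.637, 0.004]
ft_force: [0.6, -0.5, -0.1]
opening: 0.0436
```

```bash
python3 s.py; python3 look.py w10; python3 cov.py w10 .117;python3 - <<'E'
from geo import *
snap('scene','sc3.png'); im=cv2.imread('pics/sc3.png')[140:320,180:430]; cv2.imwrite('pics/sc3z.png',cv2.resize(im,None,fx=3,fy=3))
E
```

```text
18.2 [ 0.5847 -0.0927  0.228 ] 79.18391211468041 [ 0.6318 -0.4554 -0.1084] [-0.0039 -0.133   0.0073] 0.04357903196476127
18.2 [ 0.5847 -0.0927  0.228 ] 79.18395950170095 [ 0.6318 -0.4554 -0.1084]
plate 12593 [582.  -92.1] [129.  119.6] 79.2 z 0.1164944773713733
ribtop 1640 [582.  -91.5] [69.3 17.6] 79.5 z 0.15613525703008507
```

View pics/w10.png

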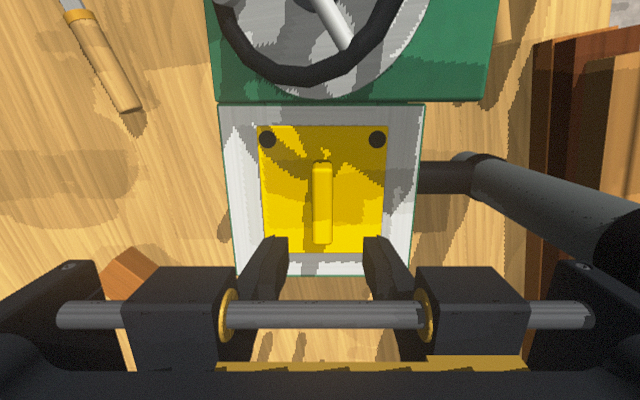

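View pics/sc3z.png

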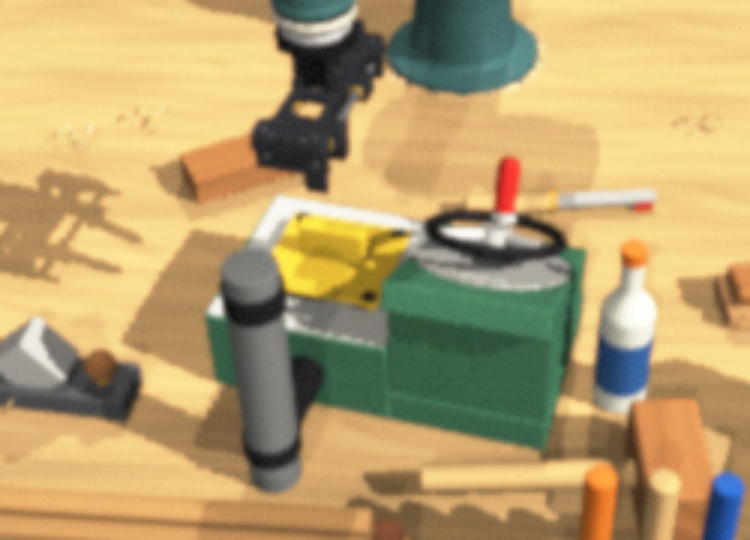

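```bash
cat > press.py <<'E'
from geo import *
import sys
np.set_printoptions(precision=4,suppress=True)
C=np.array([.582,-.0917]);yw=np.radians(-10.8);ex=np.array([np.cos(yw),np.sin(yw)]);ey=np.array([-np.sin(yw),np.cos(yw)])
P={'NR':(-.047,-.052),'NL':(-.047,.046),'FL':(.047,.046),'FR':(.047,-.052)}
x,y=P[sys.argv[1]]; w=C+x*ex+y*ey
for z in map(float,sys.argv[2:]): print(z,plan([*w,z],79.2)[0],plan([*w,z],79.2)[1])
E
python3 press.py NR .18 .125 .110 .102
```

```text
0.18 [-0.104  -0.0936  0.0861] -0.0003263913968061792
0.125 [-0.105  -0.093   0.1961] -0.0003263913968061792
0.11 [-0.1053 -0.0928  0.2261] -0.0003263913968061792
0.102 [-0.1055 -0.0927  0.2421] -0.0003263913968061792
```

Call:
servo_tool(
  xyz=[
    [-0.104, -0.0936, 0.0],
    [-0.104, -0.0936, 0.04],
    [-0.104, -0.0936, 0.086],
    [-0.105, -0.093, 0.13],
    [-0.105, -0.093, 0.17],
    [-0.105, -0.093, 0.196],
    [-0.105, -0.093, 0.196],
    [-0.105, -0.093, 0.196],
  ],
  spin=[0, 0, 0, 0, 0, 0, 0, 0],
  hand=[-1, -1, -1, -1, -1, -1, -1, -1],
)

```text
clock: 18.97
ee_pos: [0.5236, -0.1332, 0.1219]
tcp_rot: [-0.008, 0.771, 0.637, 0.0]
ft_force: [0.6, -0.3, 1.1]
opening: 0.0003
```

```bash
python3 s.py; python3 press.py NR .115 .110 .105 .1
```

```text
18.9667 [ 0.5236 -0.1332  0.1219] 79.17560939820562 [ 0.5692 -0.2634  1.0661] [-0.0274 -0.1002  0.0372] 0.00030729158644483075
0.115 [-0.0006  0.0053  0.0138] -0.0005420133732084449
0.11 [-0.0007  0.0054  0.0238] -0.0005420133732084449
0.105 [-0.0009  0.0055  0.0338] -0.0005420133732084449
0.1 [-0.001   0.0057  0.0438] -0.0005420133732084449
```

Call:
servo_tool(
  xyz=[
    [0, 0.005, 0.004],
    [0, 0.005, 0.008],
    [0, 0.005, 0.012],
    [0, 0.005, 0.016],
    [0, 0.005, 0.02],
    [0, 0.005, 0.024],
    [0, 0.005, 0.028],
  ],
  spin=[0, 0, 0, 0, 0, 0, 0],
  hand=[-1, -1, -1, -1, -1, -1, -1],
)

```text
clock: 19.55
ee_pos: [0.5262, -0.1336, 0.1083]
tcp_rot: [-0.008, 0.771, 0.637, 0.0]
ft_force: [-3.9, 0.6, 15.7]
opening: 0.0004
```

```bash
python3 s.py; python3 press.py NR .105 .1
```

```text
19.55 [ 0.5262 -0.1336  0.1083] 79.18040874115628 [-3.8731  0.6214 15.7199] [0.2995 0.608  0.065 ] 0.0003807515996734165
0.105 [-0.0009  0.      0.0067] -0.00043536130763818115
0.1 [-0.001   0.0001  0.0167] -0.00043536130763818115
```

Call:
servo_tool(
  xyz=[
    [0, 0, 0.004],
    [0, 0, 0.008],
    [0, 0, 0.012],
    [0, 0, 0.014],
    [0, 0, 0.014],
  ],
  spin=[0, 0, 0, 0, 0],
  hand=[-1, -1, -1, -1, -1],
)

```text
clock: 19.97
ee_pos: [0.5264, -0.1336, 0.1079]
tcp_rot: [-0.008, 0.77, 0.637, 0.0]
ft_force: [-16.9, 3.9, 38.3]
opening: 0.0004
```

```bash
python3 s.py; python3 press.py NR .105 .1 .15; python3 look.py w11;  python3 cov.py w11 .11
```

```text
19.9667 [ 0.5264 -0.1336  0.1079] 79.20401082340412 [-16.901    3.8888  38.2869] [0.972  2.7155 0.1149] 0.0004492979632824495
0.105 [-0.0009 -0.0004  0.0057] 8.912940898034726e-05
0.1 [-0.001  -0.0003  0.0157] 8.912940898034726e-05
0.15 [ 0.     -0.0014 -0.0843] 8.912940898034726e-05
19.9667 [ 0.5264 -0.1336  0.1079] 79.20534506647388 [-16.901    3.8888  38.2869]
plate 41583 [580.9 -94.3] [129.1 120.1] 79.0 z 0.11331329541012594
ribtop 7923 [579.5 -96.8] [69.9 17.8] 79.2 z 0.15040659049079894
```

View pics/w11.png

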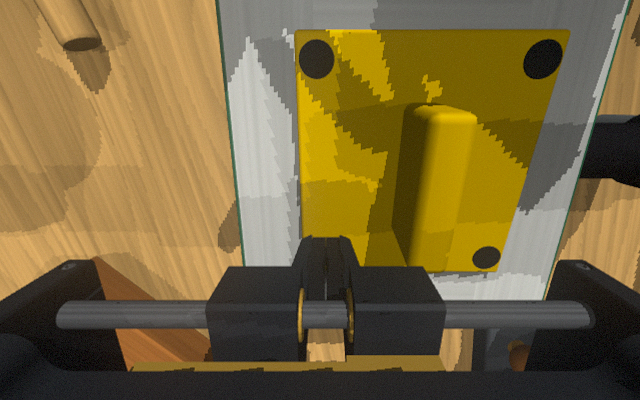

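```bash
python3 press.py NL .14 .125
```

```text
0.14 [ 0.1958 -0.0012 -0.0622] 0.00011877925497477312
0.125 [ 0.1954 -0.0009 -0.0322] 0.00011877925497477312
```

Call:
servo_tool(
  xyz=[
    [0, 0, -0.05],
    [0.03, 0, -0.062],
    [0.1, 0, -0.062],
    [0.17, 0, -0.062],
    [0.195, 0, -0.062],
    [0.195, 0, -0.062],
    [0.195, 0, -0.05],
    [0.195, 0, -0.035],
    [0.195, 0, -0.035],
  ],
  spin=[0, 0, 0, 0, 0, 0, 0, 0, 0],
  hand=[-1, -1, -1, -1, -1, -1, -1, -1, -1],
)

```text
clock: 20.77
ee_pos: [0.5431, -0.039, 0.124]
tcp_rot: [-0.009, 0.771, 0.637, -0.001]
ft_force: [0.2, -0.3, 0.2]
opening: 0.0001
```

```bash
python3 s.py; python3 press.py NL .107 .105 .102
```

```text
20.7667 [ 0.5431 -0.039   0.124 ] 79.14954927502784 [ 0.2037 -0.2704  0.1535] [-0.0221 -0.0511 -0.0517] 7.69862319017198e-05
0.107 [0.0027 0.0026 0.034 ] -0.001121127221603678
0.105 [0.0026 0.0027 0.038 ] -0.001121127221603678
0.102 [0.0026 0.0028 0.044 ] -0.001121127221603678
```

Call:
servo_tool(
  xyz=[
    [0.002, 0.002, 0.006],
    [0.002, 0.002, 0.012],
    [0.002, 0.002, 0.018],
    [0.002, 0.002, 0.024],
    [0.002, 0.002, 0.03],
    [0.002, 0.002, 0.036],
    [0.002, 0.002, 0.036],
  ],
  spin=[0, 0, 0, 0, 0, 0, 0],
  hand=[-1, -1, -1, -1, -1, -1, -1],
)

```text
clock: 21.35
ee_pos: [0.544, -0.0384, 0.1065]
tcp_rot: [-0.009, 0.771, 0.637, -0.001]
ft_force: [-1.5, -0.6, 7.1]
opening: 0.0001
```

```bash
python3 s.py
```

```text
21.35 [ 0.544  -0.0384  0.1065] 79.13269859743941 [-1.5124 -0.6206  7.0826] [-0.1425  0.3385 -0.0347] 7.767175613496375e-05
```

Call:
servo_tool(
  xyz=[
    [0, 0, 0.004],
    [0, 0, 0.008],
    [0, 0, 0.008],
  ],
  spin=[0, 0, 0],
  hand=[-1, -1, -1],
)

```text
clock: 21.6
ee_pos: [0.544, -0.0385, 0.1063]
tcp_rot: [-0.009, 0.771, 0.637, -0.001]
ft_force: [-11.6, 1.0, 26.2]
opening: 0.0008
```

```bash
python3 s.py;python3 press.py FL .14 .125; python3 look.py w12; python3 - <<'E'
from geo import *
f=np.load('pics/w12.npz');P=np.load('pics/w12P.npy');hsv=cv2.cvtColor(f['im'],cv2.COLOR_RGB2HSV)
y=(hsv[...,0]>20)&(hsv[...,0]<34)&(hsv[...,1]>150)&(P[...,2]<.13)&(P[...,2]>.09)&(P[...,0]>.5)
p=P[y];d=p[:,:2]-[.582,-.0917];yw=np.radians(-10.8);u=d@[np.cos(yw),np.sin(yw)];v=d@[-np.sin(yw),np.cos(yw)]
r=np.linalg.lstsq(np.c_[u,v,np.ones(len(u))],p[:,2],rcond=None)[0];print(r,[ (a,b,round(r[0]*a+r[1]*b+r[2],4)) for a in(-.052,.052) for b in (-.057,.057)])
E
```

```text
21.6 [ 0.544  -0.0385  0.1063] 79.12807748616187 [-11.575    0.9562  26.1631] [0.2529 1.7511 0.0816] 0.0007671174906879807
0.14 [ 0.0025  0.1874 -0.0702] -0.0015982780852918192
0.125 [ 0.0022  0.1879 -0.0403] -0.0015982780852918192
21.6 [ 0.544  -0.0385  0.1063] 79.12599257391058 [-11.575    0.9562  26.1631]
[-0.00039537 -0.00022226  0.10424301] [(-0.052, -0.057, np.float64(0.1043)), (-0.052, 0.057, np.float64(0.1043)), (0.052, -0.057, np.float64(0.1042)), (0.052, 0.057, np.float64(0.1042))]
```

Call:
servo_tool(
  xyz=[
    [0, 0, -0.06],
    [0, 0, -0.11],
    [0, 0.08, -0.12],
    [0.002, 0.16, -0.12],
    [0.002, 0.188, -0.12],
    [0.002, 0.188, -0.1],
    [0.002, 0.188, -0.06],
    [0.002, 0.188, -0.03],
    [0.002, 0.188, -0.03],
  ],
  spin=[0, 0, 0, 0, 0, 0, 0, 0, 0],
  hand=[-1, -1, -1, -1, -1, -1, -1, -1, -1],
)

```text
clock: 22.4
ee_pos: [0.6319, -0.0548, 0.1142]
tcp_rot: [-0.013, 0.771, 0.637, -0.005]
ft_force: [-1.0, -0.2, -0.4]
opening: 0.0005
```

```bash
python3 s.py;python3 press.py FL .110 .102; python3 look.py w13; python3 cov.py w13 .106
```

```text
22.4 [ 0.6319 -0.0548  0.1142] 79.12050285841079 [-0.983  -0.167  -0.4024] [ 0.0411 -0.0649  0.0058] 0.00048605176287772354
0.11 [0.0008 0.0099 0.0081] -0.0017666031464273146
0.102 [0.0007 0.0103 0.0241] -0.0017666031464273146
22.4 [ 0.6319 -0.0548  0.1142] 79.12569361493286 [-0.983  -0.167  -0.4024]
plate 8128 [581.1 -58. ] [ 62.3 105.6] 79.3 z 0.10425243947671681Traceback (most recent call last):
  File "cov.py", line 13, in <module>
    fit(yel&(abs(z-zl)<.01),'plate'); fit(yel&(abs(z-zl-.04)<.008),'ribtop')
                                      ~~~^^^^^^^^^^^^^^^^^^^^^^^^^^^^^^^^^^^
  File "cov.py", line 8, in fit
    l,n=ndimage.label(mask); s=ndimage.sum(mask,l,range(1,n+1)); m=l==1+np.argmax(s)
                                                                        ~~~~~~~~~^^^
    return _wrapfunc(a, 'argmax', axis=axis, out=out, **kwds)
    return bound(*args, **kwds)
ValueError: attempt to get argmax of an empty sequence
```

View pics/w13.png

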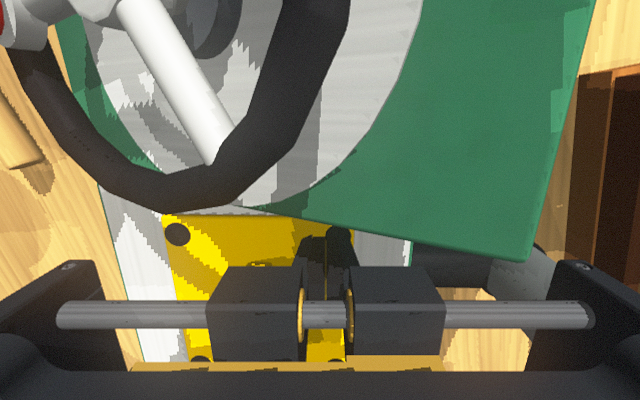

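Call:
servo_tool(
  xyz=[
    [0, 0.005, 0.006],
    [0, 0.008, 0.012],
    [0, 0.009, 0.018],
    [0, 0.009, 0.022],
    [0, 0.009, 0.022],
  ],
  spin=[0, 0, 0, 0, 0],
  hand=[-1, -1, -1, -1, -1],
)

```text
clock: 22.87
ee_pos: [0.6378, -0.0557, 0.1066]
tcp_rot: [-0.011, 0.771, 0.637, -0.004]
ft_force: [-2.1, -0.2, 4.7]
opening: 0.0002
```

```bash
python3 s.py;python3 press.py FR .12 .102
```

```text
22.8667 [ 0.6378 -0.0557  0.1066] 79.13032979538809 [-2.1274 -0.1789  4.6836] [-0.1043  0.2318 -0.0427] 0.00023113413696815709
0.12 [-0.1953 -0.0025 -0.0285] -0.0015482267691532393
0.102 [-0.1956 -0.0017  0.0075] -0.0015482267691532393
```

Already at flush height there; one firmer push, then the far right corner.

Call:
servo_tool(
  xyz=[
    [0, 0, 0.005],
    [0, 0, 0.008],
    [0, 0, 0.008],
    [0, 0, 0.008],
  ],
  spin=[0, 0, 0, 0],
  hand=[-1, -1, -1, -1],
)

```text
clock: 23.2
ee_pos: [0.6379, -0.0558, 0.1064]
tcp_rot: [-0.011, 0.771, 0.637, -0.003]
ft_force: [-6.6, -0.2, 15.4]
opening: 0.0007
```

```bash
python3 s.py;python3 press.py FR .12 .102
```

```text
23.2 [ 0.6379 -0.0558  0.1064] 79.13493053733059 [-6.6137 -0.1501 15.4281] [ 0.0349  1.216  -0.0279] 0.0007482881781456475
0.12 [-0.1953 -0.0027 -0.0288] -0.0014459880593202948
0.102 [-0.1956 -0.0019  0.0072] -0.0014459880593202948
```

Call:
servo_tool(
  xyz=[
    [0, 0, 0.004],
    [0, 0, 0.006],
    [0, 0, -0.05],
    [-0.06, 0, -0.05],
    [-0.14, 0, -0.05],
    [-0.195, -0.002, -0.045],
    [-0.195, -0.002, -0.03],
    [-0.195, -0.002, -0.015],
    [-0.195, -0.002, 0],
    [-0.195, -0.002, 0.006],
    [-0.195, -0.002, 0.01],
    [-0.195, -0.002, 0.01],
  ],
  spin=[0, 0, 0, 0, 0, 0, 0, 0, 0, 0, 0, 0],
  hand=[-1, -1, -1, -1, -1, -1, -1, -1, -1, -1, -1, -1],
)

```text
clock: 24.2
ee_pos: [0.6187, -0.1513, 0.1063]
tcp_rot: [-0.01, 0.77, 0.638, -0.004]
ft_force: [-14.9, -2.3, 30.4]
opening: 0.0003
```

```bash
python3 s.py;python3 press.py FR .12 .102
```

```text
24.2 [ 0.6187 -0.1513  0.1063] 79.26237867726637 [-14.9253  -2.2578  30.3521] [-0.2985  2.3407 -0.0178] 0.0003010099010388108
0.12 [-0.0006 -0.001  -0.0273] 0.0013861928281414747
0.102 [-0.0008 -0.0003  0.0086] 0.0013861928281414747
```

```bash
python3 press.py NR .166 .12 .102
```

```text
0.166 [ 0.0002 -0.1909 -0.1154] 0.0013861928281414747
0.12 [-0.0004 -0.189  -0.0234] 0.0013861928281414747
0.102 [-0.0006 -0.1882  0.0126] 0.0013861928281414747
```

Call:
servo_tool(
  xyz=[
    [0, 0, -0.06],
    [0, 0, -0.115],
    [0, -0.08, -0.115],
    [0, -0.16, -0.115],
    [0, -0.19, -0.1],
    [0, -0.19, -0.06],
    [0, -0.189, -0.03],
    [0, -0.189, -0.015],
    [0, -0.189, 0],
    [0, -0.189, 0.008],
    [0, -0.189, 0.01],
  ],
  spin=[0, 0, 0, 0, 0, 0, 0, 0, 0, 0, 0],
  hand=[-1, -1, -1, -1, -1, -1, -1, -1, -1, -1, -1],
)

```text
clock: 25.12
ee_pos: [0.5256, -0.1324, 0.1063]
tcp_rot: [-0.012, 0.77, 0.638, -0.005]
ft_force: [-13.7, 5.5, 28.4]
opening: 0.0003
```

```bash
python3 s.py;python3 press.py NR .12 .102
```

```text
25.1167 [ 0.5256 -0.1324  0.1063] 79.31551249198539 [-13.7216   5.5028  28.3777] [0.8328 2.169  0.0205] 0.00033570053315886675
0.12 [-0.0027  0.001  -0.0274] 0.0025669442663418824
0.102 [-0.003   0.0018  0.0086] 0.0025669442663418824
```

All corners end at 0.106 m. Retreat up and towards the operator (tool −y), then look.

Call:
servo_tool(
  xyz=[
    [0, 0, -0.04],
    [0, 0, -0.12],
    [0, 0, -0.2],
    [0, -0.05, -0.28],
    [-0.05, -0.12, -0.32],
    [-0.1, -0.15, -0.34],
    [-0.1, -0.15, -0.34],
    [-0.1, -0.15, -0.34],
    [-0.1, -0.15, -0.34],
  ],
  spin=[0, 0, 0, 0, 0, 0, 0, 0, 0],
  hand=[-1, -1, -1, -1, -1, -1, -1, -1, -1],
)

```text
clock: 25.87
ee_pos: [0.4469, -0.1693, 0.2775]
tcp_rot: [-0.012, 0.77, 0.638, -0.004]
ft_force: [0.1, -0.2, -0.6]
opening: 0.0004
```

```bash
python3 s.py; python3 look.py w14; python3 red.py w14; python3 - <<'E'
from geo import *
np.set_printoptions(precision=4,suppress=True)
def chk(im,P,t):
    hsv=cv2.cvtColor(im,cv2.COLOR_RGB2HSV)
    yw=np.radians(-10.8); d=P[...,:2]-[.582,-.0917]; U=d@[np.cos(yw),np.sin(yw)];V=d@[-np.sin(yw),np.cos(yw)]; z=P[...,2]
    y=(hsv[...,0]>20)&(hsv[...,0]<34)&(hsv[...,1]>150)&(z<.125)&(z>.09)&(abs(U)<.057)&(abs(V)<.062)&((abs(U)>.02)|(abs(V)>.04))
    dk=(abs(V+.078)<.007)&(abs(U)<.08)
    for a in (-1,1):
        for b in (-1,1):
            m=y&(U*a>.025)&(V*b>.03); print(t,a,b,m.sum(),round(float(np.median(z[m])),4) if m.sum() else None)
    print('deck',np.median(z[dk]))
f=np.load('pics/w14.npz'); chk(f['im'],np.load('pics/w14P.npy'),'w14')
for n in('top','scene'):
    im,d=snap(n,n+'9.png'); chk(im,cloud(cams.camera_info(n),d),n)
E
```

```text
25.8667 [ 0.4469 -0.1693  0.2775] 79.29062569230696 [ 0.0956 -0.201  -0.5791] [-0.0108 -0.0261  0.0481] 0.000374915620669087
25.8667 [ 0.4469 -0.1693  0.2775] 79.33245215380853 [ 0.0956 -0.201  -0.5791]
0 [0.] 0.0
0 [114.5916] 0.0
0 [229.1831] 0.0
w14 -1 -1 704 0.1042
w14 -1 1 921 0.1042
w14 1 -1 732 0.1042
w14 1 1 946 0.1043
deck 0.3569723199987165
top -1 -1 117 0.106
top -1 1 111 0.106
top 1 -1 107 0.1055
top 1 1 96 0.1056
deck 0.10070921334688998
scene -1 -1 12 0.11
scene -1 1 60 0.1087
scene 1 -1 27 0.1088
scene 1 1 65 0.1078
deck 0.3790688738713077red.py:14: RuntimeWarning: Mean of empty slice.
  r=least_squares(lambda x:np.hypot(w[:,0]-x[0],w[:,1]-x[1])-.011,w[:,:2].mean(0)-[.01,0],loss='soft_l1',f_scale=.002); print(r.x,np.degrees(np.arctan2(-r.x[1],r.x[0]))%360,np.hypot(*r.x))
  ret = um.true_divide(
Traceback (most recent call last):
  File "red.py", line 14, in <module>
    r=least_squares(lambda x:np.hypot(w[:,0]-x[0],w[:,1]-x[1])-.011,w[:,:2].mean(0)-[.01,0],loss='soft_l1',f_scale=.002); print(r.x,np.degrees(np.arctan2(-r.x[1],r.x[0]))%360,np.hypot(*r.x))
ValueError: Initial guess is outside of provided bounds
```

View pics/w14.png

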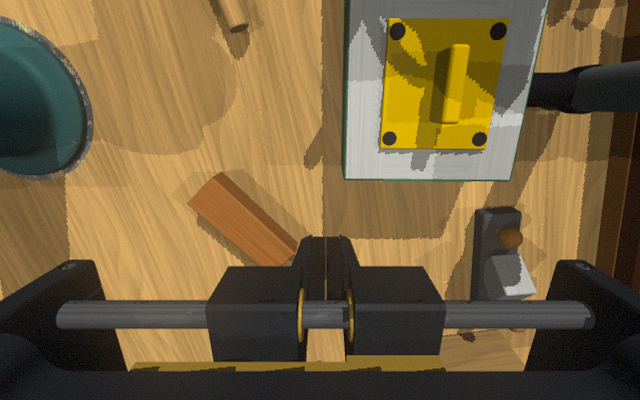

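View pics/top9.png

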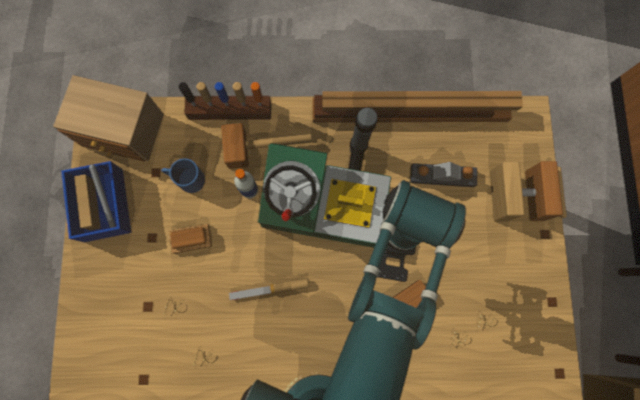

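View pics/scene9.png

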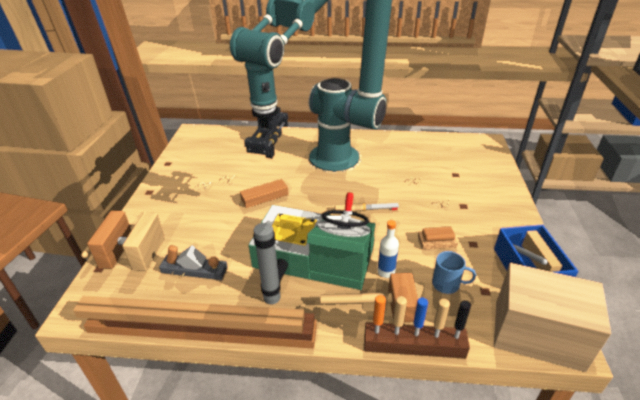

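```bash
python3 s.py; python3 -c "
from rig import env
print(env.sign_off())"
```

```text
26.0167 [ 0.4467 -0.1688  0.2763] 79.38499530138758 [ 0.8843  0.3295 -0.2691] [-0.0548 -0.0834  0.0149] 0.0007868676124435939
the job is handed in; nothing more can be done
None
```

The lift is parked, the yellow cover is clipped down flush, and the job was handed in at 26 s of the 72 s allowed.

- **Crank wheel:** I turned it clockwise about 1.46 turns to the lower stop. My grip slipped the first time it reached the stop, so I took hold again and pushed: 13 N moved it only 0.3 mm, against about 3.5 N while it was turning freely. I then backed it off 91–93° and let go.
- **Cover:** I lowered it onto the clip noses until about 6 N of contact, released it, and pressed all four corners. They probably did not click one at a time, because the plate was already level after the two near corners. I pressed the two far corners and the near-right one again to be sure, and each stopped hard at 0.106 m with 15–30 N on it.
- **Last checks:**
  - The top camera read the plate's corners at 0.1055–0.106 m, with the deck at 0.1007 m and the plate 6 mm thick.
  - The wrist camera read all four corners level to within 0.1 mm.
  - The scene camera disagreed slightly, at 0.108–0.110 m from few pixels; it also reads the bench about 2 mm high.
  - The pictures show nothing else on the bench moved, and the hand is clear of everything.
  - I did not measure the wheel angle again after letting go. The final pictures show its handle still facing the operator, as I left it.

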